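# Hang the finished lantern on the display stand

### The arm

A 6-joint arm with a two-finger parallel gripper is mounted at the origin on the work surface. World frame = base frame: x ahead of the robot, y to its left, z up, the work surface at z = 0. Lengths are in m, angles in rad, forces in N, time in s.
With the tool pointing down it reaches from about 0.325 to 0.925 m from the base axis. Payload 3.1 kg.
Tool frame: the origin (TCP) lies midway between the tips of the shut fingers; the grasp point (between the pads) lies 19 mm behind it; y points along the fingers, z is the direction in which the jaws open and shut, and the axes are right-handed (so a half turn about y gives the same grasp; the last joint's range is limited). The gripper opens to 85 mm and grips with 20 to 120 N. Pads are 22 mm wide; open, the fingers measure 114 mm over their backs; the gripper's body (76 mm by 85 mm) begins 54 mm behind the grasp point. The pads swing forward as they close: fully open they stand 13 mm farther back than shut.
Start: joints at [0.998, 0.217, 1.613, -0, 1.311, -0.112], TCP at [0.278, 0.56, 0.231] pointing down, gripper open.
Joint ranges: [-2.75, 2.75], [-0.78, 2.1], [0.31, 2.55], [-1.13, 4.27], [0.13, 2.63], [-2.58, 2.58]. Speed limits (rad/s): [2.79, 2.79, 3.14, 3.14, 3.14, 3.14].

### API

Orientations are given as a 3x3 rotation matrix whose columns are the frame's x, y, z axes.
In Python, from cell import bot gives the robot as it stands.
- The arm moves only by the shell command python3 -m pendant 'ROWS' [FORCE]. ROWS is JSON, a list of rows, each an object of numbers: "rx", "ry", "rz": the turn, a rotation vector about the tool's x, y, z in degrees; "dx", "dy", "dz": the shift along the tool's x, y, z in m; "jaw": the gripper command: -1 is fully open, 1 is shut, values between are in proportion. In form: [{"rx": .., "ry": .., "rz": .., "dx": .., "dy": .., "dz": .., "jaw": ..}, ...]. A call has 1 to 20 rows; each row is the pose to reach, as a shift and turn from the pose commanded when the call began, along the tool's axes at that moment; what a row does not reach only later rows make up. A row lasts 1/10 s, in which the tool goes at most 50 mm and 8.59 degrees, less where a joint would pass 70% of its speed; a pose out of reach is approached as far as the arm can. A call with a gripper value outside its range is refused whole. The fingers move at their own pace and stop on an object; FORCE is the grip in N (left out, the last holds). Time passes only in rows, so rows that repeat a pose let the fingers close. It gives the time, the measured TCP pose, the force and the opening at its end, in the units of the state.
- bot.read_state(): the state, without advancing time (a new reading comes with each control period).
- bot.snapshot(name): name is "scene" or "top"; returns the picture (480x640x3 uint8, blue, green, red); there is no depth.
- bot.get_calibration(name): a dict with "fx", "fy", "cx", "cy" (pixels), "rvec" (rotation vector, rad) and "tvec" (3), from world to camera coordinates, as OpenCV has them. Camera axes: x right, y down, z forward; pixel columns grow to the right and rows downward; lengths in m; the calibration is good to about 2 mm. A picture is of the moment at which its call begins. get_calibration takes no time and is no camera call.
- bot.job_done(): hands the job in, once; it reports no verdict.
The state is a dict: "time": time; "q": joint angles; "joint_velocities": joint speeds; "joint_efforts": joint torques, N m; "tool_pos": TCP position; "tcp_rot": TCP orientation; "wrist_force": force on the tool from outside, world axes, zero at the start; "wrist_torque": the same for the moment, N m; "width": finger opening in m.
Only numpy, scipy, OpenCV 4.12 (cv2) and the standard library are available. Lean on these libraries where they do the work, as an engineer would, in place of code of your own. Each camera call takes 0.05 s, during which the arm holds its last target. There are 200 camera calls.

### The job

With a light fingertip, not a pinch, raise the lantern's folded cane handle upright while the lantern stays standing where it is, then carry the lantern by its handle and hang it by the middle of the handle in the hook of the display stand's bracket. Ease it down gently to the bottom of the hook until the hook bears its weight before you let go, never forcing it (no more than 12 N on the hook) or pressing on the glass, and leave it hanging straight and still with the other things on the table undisturbed.

Things in the scene. Friction and masses are not known exactly. Their poses are not given: they have to be found in the camera images.
- lantern: Table lantern, 88 mm across and 108 mm high without its handle, 360 to 600 g in all: dark steel base disc (8 mm thick), four thin rods round a glass chimney, dark steel collar and flat conical roof (peak at 108 mm). Its origin is the centre of its underside, z up. Its pivot line is parallel to its y axis, 95 mm above the underside. The handle is folded down on its -x side.
- glass: The lantern's glass chimney: a cylinder of 72 mm diameter from 8 to 91 mm above the lantern's underside; its origin is the same as the lantern's.
- lantern_pivot (a point): The middle of the handle's pivot line, on the lantern's axis 95 mm above its underside; axes parallel to the lantern's.
- bail (a joint): Angle of the lantern's swing handle in rad: 0 would be level (pointing to the lantern's -x), 1.57 is upright; it can swing from 0 to 1.75. The pivots are stiff (about 0.03 N m of friction), so the handle stays where it is left; it starts folded at 0.15 to 0.40.
- bail_top (a point): The middle (crown) of the handle, at the centre of the cane: a round cane of 9 mm diameter bent to an arch in one plane with the pivot line, 107 mm wide at the pivots, 78 mm from pivot line to crown. 15 mm to either side of the middle the cane's centre lies 1.5 mm nearer the pivots, at 29 mm 7 mm, at 42 mm 20 mm. Upright, it leaves 60 mm between roof and cane. The y axis runs along the cane.
- stand: Fixed display stand: base board 240 x 150 x 18 mm from 190 mm before to 50 mm behind the origin, which is under the post's axis at table height; post 30 mm square, top at 280 mm; clamped on it a steel bracket. Its arm, a level 7 mm rod, points along -x (brace meets it at x = -62 mm) and ends in a U hook with an upturned tip at x = -121 mm. Seated cane: centre 7.5 mm below the arm's centre-line; tip's top: 10.5 mm above.
- hook_line (a point): Fixed point of the stand on the upright line through the hook, 105 mm before the post's axis, 220.5 mm above the table; axes as the stand's. The rod dips here in a U, 12 mm wide inside (mouth 25 mm). A cane seated in it (along y) has its centre within 8 mm above or below this point: the clamp's height differs each time and is not reported.
- bowl: White bowl of wooden beads, 96 mm across, 36 mm high; origin under its centre. Not to be disturbed.
- ribbon: Reel of ribbon, 60 mm across, 30 mm high, standing flat; origin under its centre. Not to be disturbed.
- glue: White glue bottle, 44 mm across, 85 mm high; origin under its centre. Not to be disturbed.
- glue_gun: Grey glue gun standing on its handle and wire prop, about 150 x 70 mm, 96 mm high; origin on the table under its barrel, x towards the nozzle. Not to be disturbed.
Things that resemble listed ones, but are neither listed nor needed, are in the scene too. What is shaped like the lantern but orange is not meant.

How it is judged:
By the outcome, as a careful person would: the job done as asked, in the order asked, and still so for the second after the job is handed in, with the robot touching nothing.
It also fails if it takes over 72 s, if anything falls off the work surface, if the arm or the gripper's body presses on something with over 40 N, if the wrist force passes 120 N, or if a joint passes its speed limit or range.

## Working session

There is one attempt and no reset: what is moved stays moved. The work goes in short steps, Python scripts to look and compute and a shell command to move; the robot and the scene stay as the last step left them, time stands still between calls to the robot, and variables do not carry over. Pictures are saved under pics/ and viewed, about 8 in all and at most 12, crops included, and the job is handed in when it is done.

```bash
ls; mkdir -p pics; python3 - <<'E'
from cell import bot
import cv2
for n in("scene","top"):
    cv2.imwrite(f"pics/{n}0.png",bot.snapshot(n)); print(n,bot.get_calibration(n))
s=bot.read_state(); print(s)
E
```

```text
pics
scene {'fx': 501.7428113804834, 'fy': 501.7428113804834, 'cx': 318.998511789135, 'cy': 239.5985537452846, 'rvec': array([ 1.3145403 ,  2.1070011 , -1.02383869]), 'tvec': array([ 0.30990245, -0.18180767,  1.7182074 ])}
top {'fx': 504.35643952109615, 'fy': 504.35643952109615, 'cx': 322.8716436421105, 'cy': 237.75894846178977, 'rvec': array([ 2.19963678, -2.20524247,  0.09923164]), 'tvec': array([-0.08733055,  0.60386984,  1.08270082])}
{'time': 0.1, 'q': array([ 9.97777875e-01,  2.17711648e-01,  1.61476553e+00,  1.87396170e-06,
        1.31129434e+00, -1.12171487e-01]), 'joint_velocities': array([ 0.00111393,  0.00088582, -0.00320154,  0.00063487,  0.00134392,
        0.00191974]), 'joint_efforts': array([-7.91685598e-04, -3.98074293e+01, -3.04969096e+01, -1.83181119e-04,
        4.19711141e-03,  2.42632359e-05]), 'tool_pos': array([0.27750891, 0.55920104, 0.23008267]), 'tcp_rot': array([[ 8.95675808e-01, -1.18284038e-03,  4.44706024e-01],
       [-4.44707529e-01, -1.82985141e-03,  8.95673972e-01],
       [-2.45693399e-04, -9.99997626e-01, -2.16497167e-03]]), 'wrist_force': array([-0.54296426, -0.30621024, -0.44976881]), 'wrist_torque': array([0.01704641, 0.02954875, 0.01855327]), 'width': 0.0848000869187703}
```

View pics/scene0.png

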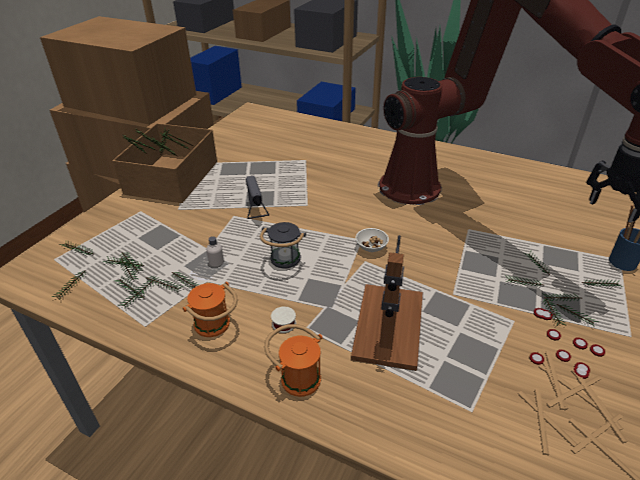

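View pics/top0.png

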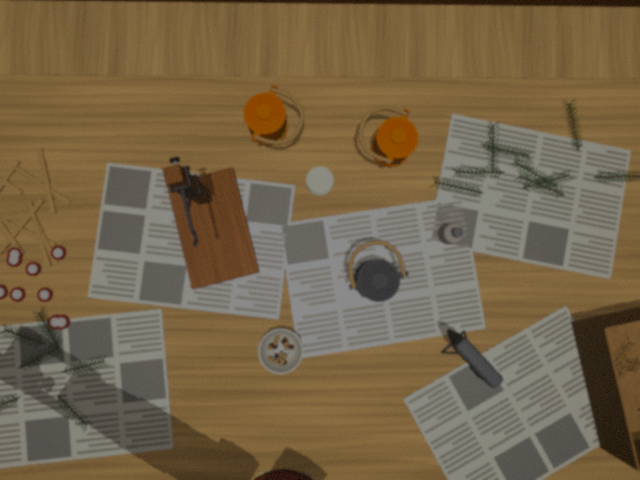

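The scene view shows the lantern at about (284,245), the stand at (390,300) and the orange lookalikes. In the top view the lantern's roof is at (378,280) with its handle crown near (375,241). The bracket arm runs from about (180,175) to (193,243). I'll enlarge these for measuring.

```bash
cat > h.py <<'E'
import numpy as np, cv2
from cell import bot
def cam(n):
    c=bot.get_calibration(n); K=np.array([[c['fx'],0,c['cx']],[0,c['fy'],c['cy']],[0,0,1]])
    return K,cv2.Rodrigues(np.array(c['rvec']))[0],np.array(c['tvec']).reshape(3)
def proj(n,P):
    K,R,t=cam(n); p=(K@(R@np.atleast_2d(P).T+t[:,None])).T; return p[:,:2]/p[:,2:]
def onz(n,uv,z):
    K,R,t=cam(n); d=R.T@np.linalg.solve(K,[uv[0],uv[1],1.]); o=-R.T@t; return o+d*(z-o[2])/d[2]
def tri(a,b):
    P=[np.c_[cam(n)[0]@cam(n)[1],cam(n)[0]@cam(n)[2]] for n in("scene","top")]
    X=cv2.triangulatePoints(P[0],P[1],np.array(a,float).reshape(2,1),np.array(b,float).reshape(2,1)).ravel(); return X[:3]/X[3]
def crop(im,x,y,w,h,k):
    c=cv2.resize(im[y:y+h,x:x+w],None,fx=k,fy=k,interpolation=cv2.INTER_CUBIC)
    for i in range(0,w,10):
        cv2.line(c,(i*k,0),(i*k,6),(0,0,255),1)
        if i%20==0: cv2.putText(c,str(x+i),(i*k,16),0,.35,(0,0,255),1)
    for i in range(0,h,10):
        cv2.line(c,(0,i*k),(6,i*k),(0,0,255),1)
        if i%20==0: cv2.putText(c,str(y+i),(8,i*k+4),0,.35,(0,0,255),1)
    return c
E
python3 - <<'E'
from h import *
s=cv2.imread("pics/scene0.png");t=cv2.imread("pics/top0.png")
t=cv2.convertScaleAbs(t,alpha=1.8,beta=10)
a=np.hstack([crop(s,250,215,70,60,5),crop(s,345,230,80,60,5)[:, :400]])
b=np.hstack([crop(t,340,235,70,60,5),crop(t,155,150,80,60,5)])
b2=crop(t,155,200,80,50,5)
im=np.vstack([a,b]);cv2.imwrite("pics/c1.png",im);print(im.shape)
for p in [(378,280)]: print(onz("top",p,.105))
print(-cam("top")[1].T@cam("top")[2],-cam("scene")[1].T@cam("scene")[2])
E
```

```text
(600, 750, 3)
[ 0.51289354 -0.19730905  0.105     ]
[ 0.53433995 -0.0588565   1.12051024] [1.44047825 0.37650372 0.92983741]
```

View pics/c1.png

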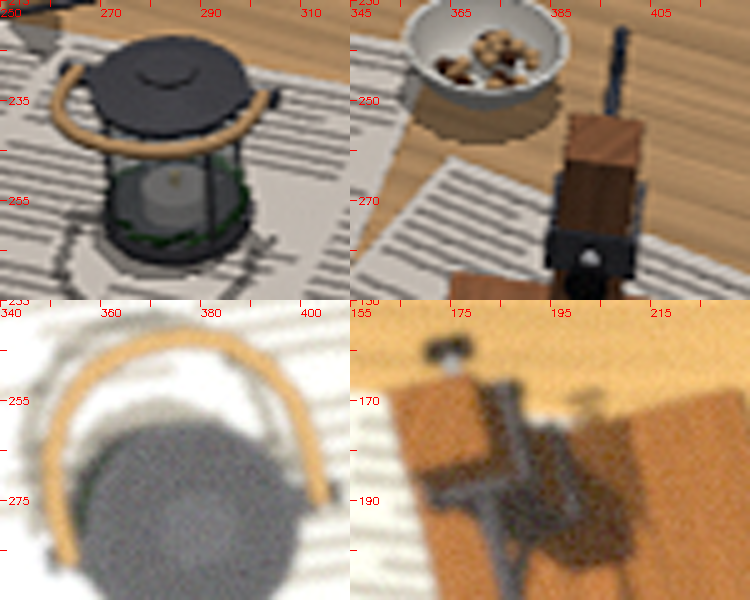

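The enlarged crops put the lantern pivots at about (263.5,229) and (304,234.5) in the scene view, and (352,288) and (404,273) in the top view. The hook tip shows behind the post at scene (399.5,236). I need one more crop, of the whole stand.

```bash
python3 - <<'E'
from h import *
s=cv2.imread("pics/scene0.png");t=cv2.imread("pics/top0.png")
t=cv2.convertScaleAbs(t,alpha=1.8,beta=10)
im=np.hstack([crop(t,160,150,110,145,4),crop(s,340,228,90,145,4)])
cv2.imwrite("pics/c2.png",im);print(im.shape)
E
```

```text
(580, 800, 3)
```

View pics/c2.png

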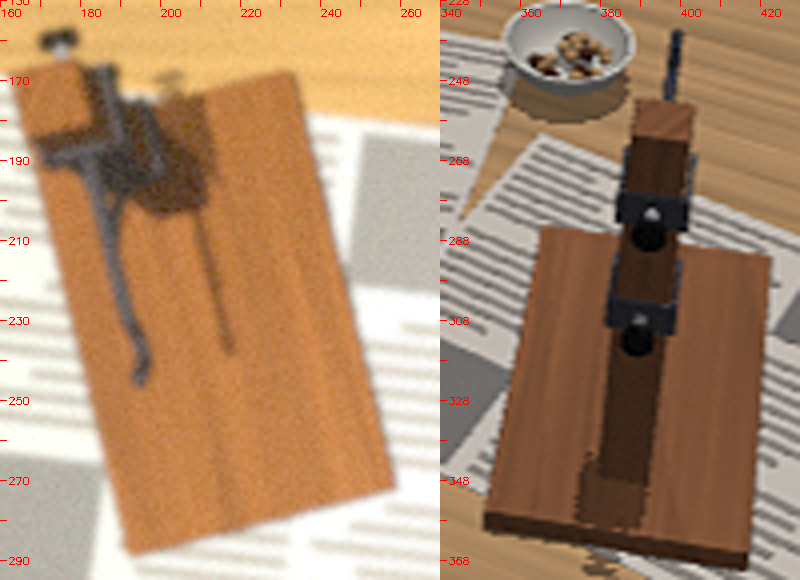

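Top view: board corners at (232,167.5), (258.7,272) and (192.5,288.5), hook tip at (195,245). Scene view: board corners at (365.5,285), (422.5,292), (351,356) and (417,366.5), hook tip at (399.7,235.5). I'll fit the stand and lantern poses from these.

```bash
python3 - <<'E'
from h import *
from scipy.optimize import least_squares
def T(p,L):
    c,s=np.cos(p[2]),np.sin(p[2]);L=np.atleast_2d(L)
    return np.c_[p[0]+c*L[:,0]-s*L[:,1],p[1]+s*L[:,0]+c*L[:,1],L[:,2]]
z=.018
top=[([.05,-.075,z],(232,167.5)),([-.19,-.075,z],(258.7,272)),([-.19,.075,z],(192.5,288.5)),([0,0,.28],(173,175))]
sc=[([-.19,.075,z],(422.5,292)),([-.19,-.075,z],(365.5,284.7)),([.05,-.075,z],(351.2,356.2)),([.05,.075,z],(417,366.5)),([-.015,-.015,.28],(390.2,253)),([-.015,.015,.28],(403.5,254.5)),([.015,-.015,.28],(389.2,261.5)),([.015,.015,.28],(402.5,262.7))]
def f(p):
    r=[]
    for n,l in(("top",top),("scene",sc)):
        r.append((proj(n,T(p,[a for a,_ in l]))-[b for _,b in l]).ravel())
    tip=T(p,[-.121,0,.2305+p[3]])
    r+= [(proj("top",tip)-(194.8,244.5)).ravel(),(proj("scene",tip)-(399.7,236)).ravel()]
    return np.concatenate(r)
o=least_squares(f,[.7,.25,0,0],loss='soft_l1');print("stand",o.x,np.round(o.fun,1))
p=o.x; hk=T(p,[-.105,0,.2205+p[3]])[0];print("seat",hk,"armdir",-np.cos(p[2]),-np.sin(p[2]))
tipz=tri((399.7,236),(194.8,244.5));print("tip tri",tipz)
# lantern: pivots & handle
A=tri((263.5,229),(352,288));B=tri((304,234.5),(404,273));print("piv tri",A,B)
pl=T(p,[[.0,0,.28],[-.105,0,.2205]])
d=4.5e-3
tt=[(352,288),(404,273)]; ss=[(263.5,229),(304,234.5)]
def g(q):  # x,y,yaw, bail
    u=q[3]; R=.078; L=[[0,-.0535,.095],[0,.0535,.095],[-R*np.cos(u),0,.095+R*np.sin(u)]]
    W=T(q,L)
    pt=proj("top",W);ps=proj("scene",W); 
    # lantern y: -x is toward world +x => yaw~pi; +y -> world -y
    r=[pt[0]-tt[0],pt[1]-tt[1],ps[0]-ss[1] ,ps[1]-ss[0]]
    r+= [pt[2]-(374.5,242.5)]
    return np.concatenate(r)
o=least_squares(g,[.51,-.2,np.pi,.3]);print("lantern",o.x,np.round(o.fun,1),"crown",T(o.x,[-.078*np.cos(o.x[3]),0,.095+.078*np.sin(o.x[3])]))
q=o.x
# scene outline of the cane for several angles : lowest row
for u in(.15,.2,.25,.3,.35,.4):
    a=np.array([-.042,-.029,-.015,0,.015,.029,.042]);h=.078-np.array([.02,.007,.0015,0,.0015,.007,.02])
    L=np.c_[-h*np.cos(u),a,.095+h*np.sin(u)]
    print(u,np.round(proj("scene",T(q,L))[1:6],1).tolist(),np.round(proj("top",T(q,L))[3],1))
for n,uv in(("bowl",(280,351)),):print(n,onz("top",uv,.036))
print("ribbon",onz("top",(320,180),.03),"glue",onz("top",(455,232),.085),"gun",onz("top",(470,355),.09))
E
```

```text
stand [0.69526452 0.17131417 0.25367138 0.0099128 ] [-0.3 -1.6 -0.1 -0.3 -1.3  0.8 -1.8 -1.5  0.1 -0.7 -0.7 -1.2 -0.7 -0.8
  0.6 -0.4 -1.3 -1.4  0.4 -1.  -1.8 -0.3  0.2  0.5 -0.8  0.2 -0.8  0.2]
seat [0.59362478 0.14496342 0.2304128 ] armdir -0.9679975804617834 -0.2509595270559241
tip tri [0.5778284  0.14096547 0.24038773]
piv tri [ 0.52859077 -0.18900202  0.12073635] [ 0.5089298  -0.20080068  0.09471191]
lantern [ 0.51316604 -0.2002916   3.36230768  0.35255959] [ 1.2 -2.3  0.3  0.9 -2.  -0.4  1.  -0.2 -2.2  1.5] crown [[ 0.58459261 -0.18426559  0.12193349]]
0.15 [[285.7, 245.8], [279.9, 246.0], [274.2, 245.5], [268.9, 244.4], [264.5, 242.6]] [370.9 242.5]
0.2 [[285.7, 244.6], [279.9, 244.7], [274.2, 244.2], [268.9, 243.1], [264.5, 241.4]] [371.2 242.7]
0.25 [[285.7, 243.3], [279.9, 243.4], [274.2, 242.8], [268.9, 241.8], [264.5, 240.2]] [371.5 243.1]
0.3 [[285.8, 242.1], [280.0, 242.1], [274.3, 241.5], [268.9, 240.4], [264.5, 239.0]] [371.9 243.5]
0.35 [[285.8, 240.8], [280.0, 240.7], [274.3, 240.1], [269.0, 239.1], [264.5, 237.7]] [372.2 244. ]
0.4 [[285.9, 239.5], [280.1, 239.3], [274.4, 238.6], [269.1, 237.7], [264.6, 236.4]] [372.6 244.6]
bowl [0.3622082  0.00332101 0.036     ]
ribbon [ 0.72935865 -0.08275888  0.03      ] glue [ 0.611069   -0.36130007  0.085     ] gun [ 0.35976702 -0.385564    0.09      ]
```

```bash
cat >> h.py <<'E'
def T(p,L):
    c,s=np.cos(p[2]),np.sin(p[2]);L=np.atleast_2d(L)
    return np.c_[p[0]+c*L[:,0]-s*L[:,1],p[1]+s*L[:,0]+c*L[:,1],L[:,2]+(p[4] if len(p)>4 else 0)]
def arch(u,n=2.55):
    a=np.linspace(0,np.pi,81); y=.0535*np.sign(np.cos(a))*abs(np.cos(a))**(2/n); h=.078*np.sin(a)**(2/n)
    return np.c_[-h*np.cos(u),y,.095+h*np.sin(u)]
def cane(im,box):
    x,y,w,h=box; hsv=cv2.cvtColor(im,cv2.COLOR_BGR2HSV)[y:y+h,x:x+w].astype(int)
    m=((hsv[...,1]>90)&(hsv[...,0]>8)&(hsv[...,0]<25)&(hsv[...,2]>70)).astype(np.uint8)
    k,l,st,_=cv2.connectedComponentsWithStats(m); i=1+np.argmax(st[1:,4])
    v,u=np.nonzero(l==i); return np.c_[u+x,v+y].astype(float)
def fitl(im_s,im_t,bs,bt,x0):
    from scipy.optimize import least_squares
    M={"scene":cane(im_s,bs),"top":cane(im_t,bt)}; print({k:(len(v),v.min(0),v.max(0)) for k,v in M.items()})
    def g(q):
        r=[]
        for n in M:
            P=proj(n,T(q,arch(q[3]))); D=np.hypot(*(M[n][:,None]-P[None]).transpose(2,0,1))
            r+=[D.min(1), 0.7*np.maximum(0,D.min(0)-1.5)]
        return np.concatenate(r)
    o=least_squares(g,x0); return o.x,np.sqrt(np.mean(o.fun**2))
E
python3 - <<'E'
from h import *
s=cv2.imread("pics/scene0.png");t=cv2.imread("pics/top0.png")
for x0 in([.513,-.2,3.362,.3],[.513,-.2,3.362,.3,0]):
    q,e=fitl(s,t,(250,215,70,45),(335,228,80,75),x0); print(q,e,"crown",T(q,arch(q[3])[40]),"piv",T(q,[0,0,.095]))
r=bot.read_state()
E
```

```text
{'scene': (612, array([253., 215.]), array([319., 231.])), 'top': (336, array([348., 241.]), array([405., 287.]))}
[ 0.52129606 -0.18502416  3.73235273  1.07881807] 8.014627053504347 crown [[ 0.55189639 -0.16450183  0.16374921]] piv [[ 0.52129606 -0.18502416  0.095     ]]
{'scene': (612, array([253., 215.]), array([319., 231.])), 'top': (336, array([348., 241.]), array([405., 287.]))}
[ 0.51490478 -0.18360122  3.38265652  0.61017819  0.04939698] 4.71670845341624 crown [[ 0.57698095 -0.16834013  0.18909203]] piv [[ 0.51490478 -0.18360122  0.14439698]]
```

```bash
python3 - <<'E'
from h import *
s=cv2.imread("pics/scene0.png");t=cv2.imread("pics/top0.png")
for x0 in([.513,-.2,3.362,.3],[.513,-.2,3.362,.3,0]):
    q,e=fitl(s,t,(255,230,50,20),(335,228,80,75),x0); print(q,e,"crown",T(q,arch(q[3])[40]),"piv",T(q,[0,0,.095]))
    u=q[:2]*0
    print("roof px top",proj("top",T(q,[0,0,.108])),"base px scene",proj("scene",T(q,[0,0,0.0])))
E
```

```text
{'scene': (159, array([260., 230.]), array([303., 246.])), 'top': (336, array([348., 241.]), array([405., 287.]))}
[ 0.51256688 -0.19946417  3.37489325  0.19630734] 0.9074995083528573 crown [[ 0.58699624 -0.1817777   0.11021382]] piv [[ 0.51256688 -0.19946417  0.095     ]]
roof px top [[379.27487553 280.18982984]] base px scene [[285.24832905 257.81310829]]
{'scene': (159, array([260., 230.]), array([303., 246.])), 'top': (336, array([348., 241.]), array([405., 287.]))}
[ 5.12385710e-01 -1.99416242e-01  3.37432994e+00  1.82232544e-01
  1.00540627e-03] 0.9065292277746569 crown [[ 0.58702599 -0.18172406  0.110141  ]] piv [[ 0.51238571 -0.19941624  0.09600541]]
roof px top [[379.32149155 280.291092  ]] base px scene [[285.27622819 257.51238086]]
```

```bash
python3 -m pendant '[{"dy":-0.05,"jaw":1},{"dy":-0.09,"jaw":1},{"ry":8,"dx":0.0653,"dz":-0.0488,"dy":-0.09,"jaw":1},{"ry":12,"dx":0.1,"dz":-0.075,"dy":-0.09,"jaw":1},{"ry":16,"dx":0.14,"dz":-0.105,"dy":-0.09,"jaw":1},{"ry":20,"dx":0.18,"dz":-0.135,"dy":-0.09,"jaw":1},{"ry":24,"dx":0.22,"dz":-0.165,"dy":-0.09,"jaw":1},{"ry":28,"dx":0.26,"dz":-0.195,"dy":-0.09,"jaw":1},{"ry":32,"dx":0.30,"dz":-0.225,"dy":-0.09,"jaw":1},{"ry":36,"dx":0.34,"dz":-0.255,"dy":-0.09,"jaw":1},{"ry":40,"dx":0.38,"dz":-0.285,"dy":-0.09,"jaw":1},{"ry":44,"dx":0.42,"dz":-0.315,"dy":-0.09,"jaw":1},{"ry":47,"dx":0.46,"dz":-0.345,"dy":-0.09,"jaw":1},{"ry":50.2,"dx":0.50,"dz":-0.375,"dy":-0.09,"jaw":1},{"ry":50.2,"dx":0.54,"dz":-0.405,"dy":-0.08,"jaw":1},{"ry":50.2,"dx":0.58,"dz":-0.435,"dy":-0.06,"jaw":1},{"ry":50.2,"dx":0.62,"dz":-0.465,"dy":-0.04,"jaw":1},{"ry":50.2,"dx":0.6525,"dz":-0.4878,"dy":-0.02,"jaw":1},{"ry":50.2,"dx":0.6525,"dz":-0.4878,"dy":0.01,"jaw":1},{"ry":50.2,"dx":0.6525,"dz":-0.4878,"dy":0.01,"jaw":1}]'; python3 -c "
from h import *
r=bot.read_state();print(r['tcp_rot'],r['q'])"
```

```text
[[ 8.95675808e-01 -1.18284038e-03  4.44706024e-01]
 [-4.44707529e-01 -1.82985141e-03  8.95673972e-01]
 [-2.45693399e-04 -9.99997626e-01 -2.16497167e-03]] [ 9.97777875e-01  2.17711648e-01  1.61476553e+00  1.87396170e-06
  1.31129434e+00 -1.12171487e-01]$[0]: bad value
```

```bash
python3 -m pendant '[{"rx":0,"ry":0,"rz":0,"dx":0,"dy":-0.05,"dz":0,"jaw":1}]'
```

```text
time: 0.2
tool_pos: [0.2745, 0.5544, 0.2707]
tcp_rot: [[0.896, -0.011, 0.445], [-0.445, -0.018, 0.895], [-0.002, -1.0, -0.021]]
wrist_force: [0.3, 0.2, -1.5]
width: 0.073
```

```bash
python3 -m pendant '[{"rx":0,"ry":0,"rz":0,"dx":0,"dy":-0.04,"dz":0,"jaw":1},{"rx":0,"ry":5,"rz":0,"dx":0.04,"dy":-0.04,"dz":-0.03,"jaw":1},{"rx":0,"ry":10,"rz":0,"dx":0.08,"dy":-0.04,"dz":-0.06,"jaw":1},{"rx":0,"ry":15,"rz":0,"dx":0.12,"dy":-0.04,"dz":-0.09,"jaw":1},{"rx":0,"ry":20,"rz":0,"dx":0.16,"dy":-0.04,"dz":-0.12,"jaw":1},{"rx":0,"ry":25,"rz":0,"dx":0.20,"dy":-0.04,"dz":-0.15,"jaw":1},{"rx":0,"ry":30,"rz":0,"dx":0.24,"dy":-0.04,"dz":-0.18,"jaw":1},{"rx":0,"ry":35,"rz":0,"dx":0.28,"dy":-0.04,"dz":-0.21,"jaw":1},{"rx":0,"ry":40,"rz":0,"dx":0.32,"dy":-0.04,"dz":-0.24,"jaw":1},{"rx":0,"ry":45,"rz":0,"dx":0.36,"dy":-0.04,"dz":-0.27,"jaw":1},{"rx":0,"ry":50.2,"rz":0,"dx":0.40,"dy":-0.04,"dz":-0.30,"jaw":1},{"rx":0,"ry":50.2,"rz":0,"dx":0.44,"dy":-0.04,"dz":-0.33,"jaw":1},{"rx":0,"ry":50.2,"rz":0,"dx":0.48,"dy":-0.04,"dz":-0.36,"jaw":1},{"rx":0,"ry":50.2,"rz":0,"dx":0.52,"dy":-0.03,"dz":-0.39,"jaw":1},{"rx":0,"ry":50.2,"rz":0,"dx":0.56,"dy":-0.01,"dz":-0.42,"jaw":1},{"rx":0,"ry":50.2,"rz":0,"dx":0.60,"dy":0.02,"dz":-0.45,"jaw":1},{"rx":0,"ry":50.2,"rz":0,"dx":0.64,"dy":0.04,"dz":-0.48,"jaw":1},{"rx":0,"ry":50.2,"rz":0,"dx":0.6525,"dy":0.06,"dz":-0.488,"jaw":1},{"rx":0,"ry":50.2,"rz":0,"dx":0.6525,"dy":0.06,"dz":-0.488,"jaw":1},{"rx":0,"ry":50.2,"rz":0,"dx":0.6525,"dy":0.06,"dz":-0.488,"jaw":1}]'; python3 -c "
from h import *
r=bot.read_state();print(r['q'])"
```

```text
time: 2.2
tool_pos: [0.6442, -0.1674, 0.2191]
tcp_rot: [[0.23, -0.004, 0.973], [-0.973, 0.002, 0.23], [-0.003, -1.0, -0.003]]
wrist_force: [0.1, 0.3, 0.6]
width: -0.0002
[-3.59858227e-01  3.13786505e-01  1.51780853e+00  5.82943080e-04
  1.31446880e+00 -5.92538706e-01]
```

```bash
python3 - <<'E'
import numpy as np
r0,z0=135.5,219.5
def tcp(u,a,off,s=15):
    C=np.array([78*np.cos(u),95+78*np.sin(u)]); a=np.radians(a)
    n=np.array([-np.cos(a),np.sin(a)]); d=np.array([-np.sin(a),-np.cos(a)])
    return C-n*(19+off)+s*d
def pr(l,p,a): print(l,"rx %.1f dy %.4f dz %.4f"%(-a,(z0-p[1])/1e3,(p[0]-r0)/1e3))
pr("pre",tcp(.2,45,12,-45),45); pr("in",tcp(.2,45,12),45)
for u in np.r_[.2:1.6:.1,1.57]:
    a=min(45,90-np.degrees(u)); pr("%.2f"%u,tcp(u,a,0),a)
E
```

```text
pre rx -45.0 dy 0.0991 dz -0.0053
in rx -45.0 dy 0.1415 dz -0.0477
0.20 rx -45.0 dy 0.1330 dz -0.0562
0.30 rx -45.0 dy 0.1255 dz -0.0582
0.40 rx -45.0 dy 0.1182 dz -0.0608
0.50 rx -45.0 dy 0.1111 dz -0.0642
0.60 rx -45.0 dy 0.1045 dz -0.0683
0.70 rx -45.0 dy 0.0983 dz -0.0730
0.80 rx -44.2 dy 0.0925 dz -0.0780
0.90 rx -38.4 dy 0.0870 dz -0.0815
1.00 rx -32.7 dy 0.0818 dz -0.0855
1.10 rx -27.0 dy 0.0770 dz -0.0900
1.20 rx -21.2 dy 0.0727 dz -0.0950
1.30 rx -15.5 dy 0.0689 dz -0.1003
1.40 rx -9.8 dy 0.0656 dz -0.1061
1.50 rx -4.1 dy 0.0630 dz -0.1121
1.57 rx -0.0 dy 0.0615 dz -0.1164
```

```bash
python3 - <<'E'
from h import *
print(proj("top",[[.6442,-.1674,.2191]]))
E
```

```text
[[369.33030536 208.29082352]]
```

```bash
python3 -m pendant '[{"rx":-8,"ry":0,"rz":0,"dx":0,"dy":0,"dz":0.005,"jaw":1},{"rx":-16,"ry":0,"rz":0,"dx":0,"dy":0.01,"dz":0.01,"jaw":1},{"rx":-24,"ry":0,"rz":0,"dx":0,"dy":0.03,"dz":0.01,"jaw":1},{"rx":-32,"ry":0,"rz":0,"dx":0,"dy":0.05,"dz":0.005,"jaw":1},{"rx":-40,"ry":0,"rz":0,"dx":0,"dy":0.07,"dz":0,"jaw":1},{"rx":-45,"ry":0,"rz":0,"dx":0,"dy":0.09,"dz":-0.004,"jaw":1},{"rx":-45,"ry":0,"rz":0,"dx":0,"dy":0.099,"dz":-0.005,"jaw":1},{"rx":-45,"ry":0,"rz":0,"dx":0,"dy":0.11,"dz":-0.016,"jaw":1},{"rx":-45,"ry":0,"rz":0,"dx":0,"dy":0.12,"dz":-0.026,"jaw":1},{"rx":-45,"ry":0,"rz":0,"dx":0,"dy":0.13,"dz":-0.036,"jaw":1},{"rx":-45,"ry":0,"rz":0,"dx":0,"dy":0.1415,"dz":-0.0477,"jaw":1},{"rx":-45,"ry":0,"rz":0,"dx":0,"dy":0.1415,"dz":-0.0477,"jaw":1}]'; python3 - <<'E'
from h import *
s=bot.snapshot("scene");t=bot.snapshot("top");cv2.imwrite("pics/s1.png",s);cv2.imwrite("pics/t1.png",t)
t=cv2.convertScaleAbs(t,alpha=1.6,beta=10)
im=np.hstack([crop(s,235,180,80,110,5),crop(t,335,200,80,110,5)]);cv2.imwrite("pics/c3.png",im)
r=bot.read_state();print(r['q'],r['wrist_force'],r['tool_pos'])
E
```

```text
time: 3.4
tool_pos: [0.5979, -0.178, 0.0811]
tcp_rot: [[0.231, -0.687, 0.689], [-0.973, -0.163, 0.164], [-0.0, -0.708, -0.706]]
wrist_force: [-0.5, 0.4, 0.1]
width: 0.0002
[-0.24290084  0.84493053  1.17557644 -0.34199008  1.82850215 -0.44100729] [ 0.76997174  0.09898854 -0.55325279] [ 0.59975514 -0.17823046  0.08228229]
```

View pics/c3.png

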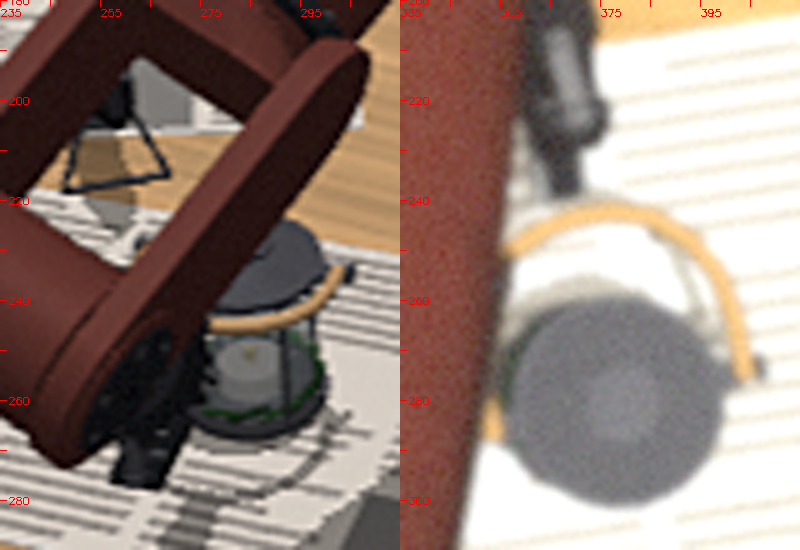

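```bash
python3 - <<'E'
import numpy as np
from h import proj
print(proj("top",[[.5998,-.1782,.0823]]))
p0=np.array([89.8,81.]);c=np.sqrt(.5);Y=np.array([-c,-c]);Z=np.array([c,-c])
def tcp(u,a,off,s=26):
    C=np.array([78*np.cos(u),95+78*np.sin(u)]); a=np.radians(a)
    n=np.array([-np.cos(a),np.sin(a)]); d=np.array([-np.sin(a),-np.cos(a)])
    return C-n*(19+off)+s*d
def pr(l,p,a): v=p-p0; print(l,"rx %.1f dy %.4f dz %.4f"%(45-a,v@Y/1e3,v@Z/1e3))
pr("in",tcp(.2,45,12),45)
for u in np.r_[.2:1.6:.1,1.57]:
    a=min(45,90-np.degrees(u)); pr("%.2f"%u,tcp(u,a,0),a)
E
```

```text
[[366.86660366 237.6528168 ]]
in rx 0.0 dy 0.0146 dz 0.0007
0.20 rx 0.0 dy 0.0146 dz -0.0113
0.30 rx 0.0 dy 0.0106 dz -0.0180
0.40 rx 0.0 dy 0.0073 dz -0.0251
0.50 rx 0.0 dy 0.0048 dz -0.0324
0.60 rx 0.0 dy 0.0029 dz -0.0400
0.70 rx 0.0 dy 0.0019 dz -0.0477
0.80 rx 0.8 dy 0.0013 dz -0.0552
0.90 rx 6.6 dy -0.0002 dz -0.0605
1.00 rx 12.3 dy -0.0013 dz -0.0659
1.10 rx 18.0 dy -0.0017 dz -0.0714
1.20 rx 23.8 dy -0.0016 dz -0.0770
1.30 rx 29.5 dy -0.0010 dz -0.0825
1.40 rx 35.2 dy 0.0002 dz -0.0879
1.50 rx 40.9 dy 0.0019 dz -0.0931
1.57 rx 45.0 dy 0.0034 dz -0.0967
```

```bash
python3 -m pendant '[{"rx":0,"ry":0,"rz":0,"dx":0,"dy":0.007,"dz":0,"jaw":1},{"rx":0,"ry":0,"rz":0,"dx":0,"dy":0.0146,"dz":0,"jaw":1},{"rx":0,"ry":0,"rz":0,"dx":0,"dy":0.0146,"dz":-0.003,"jaw":1},{"rx":0,"ry":0,"rz":0,"dx":0,"dy":0.0146,"dz":-0.006,"jaw":1},{"rx":0,"ry":0,"rz":0,"dx":0,"dy":0.0146,"dz":-0.009,"jaw":1},{"rx":0,"ry":0,"rz":0,"dx":0,"dy":0.0146,"dz":-0.0113,"jaw":1},{"rx":0,"ry":0,"rz":0,"dx":0,"dy":0.0126,"dz":-0.0146,"jaw":1},{"rx":0,"ry":0,"rz":0,"dx":0,"dy":0.0106,"dz":-0.018,"jaw":1},{"rx":0,"ry":0,"rz":0,"dx":0,"dy":0.009,"dz":-0.0215,"jaw":1},{"rx":0,"ry":0,"rz":0,"dx":0,"dy":0.0073,"dz":-0.0251,"jaw":1},{"rx":0,"ry":0,"rz":0,"dx":0,"dy":0.006,"dz":-0.0287,"jaw":1},{"rx":0,"ry":0,"rz":0,"dx":0,"dy":0.0048,"dz":-0.0324,"jaw":1},{"rx":0,"ry":0,"rz":0,"dx":0,"dy":0.0038,"dz":-0.0362,"jaw":1},{"rx":0,"ry":0,"rz":0,"dx":0,"dy":0.0029,"dz":-0.04,"jaw":1},{"rx":0,"ry":0,"rz":0,"dx":0,"dy":0.0023,"dz":-0.0438,"jaw":1},{"rx":0,"ry":0,"rz":0,"dx":0,"dy":0.0019,"dz":-0.0477,"jaw":1}]'; python3 - <<'E'
from h import *
s=bot.snapshot("scene");t=bot.snapshot("top");cv2.imwrite("pics/s2.png",s);cv2.imwrite("pics/t2.png",t)
t=cv2.convertScaleAbs(t,alpha=1.6,beta=10)
im=np.hstack([crop(s,235,180,80,110,5),crop(t,335,200,80,110,5)]);cv2.imwrite("pics/c4.png",im)
r=bot.read_state();print(r['q'],r['wrist_force'],r['tool_pos'])
E
```

```text
time: 5.1
tool_pos: [0.5646, -0.1866, 0.1124]
tcp_rot: [[0.232, -0.688, 0.688], [-0.973, -0.164, 0.164], [-0.0, -0.707, -0.707]]
wrist_force: [0.4, 0.3, -0.2]
width: 0.0001
[-0.26420488  0.74673798  1.27823078 -0.35621818  1.82155913 -0.45867373] [-0.92319134  0.28370887 -0.59645647] [ 0.5645705  -0.18678199  0.11282955]
```

View pics/c4.png

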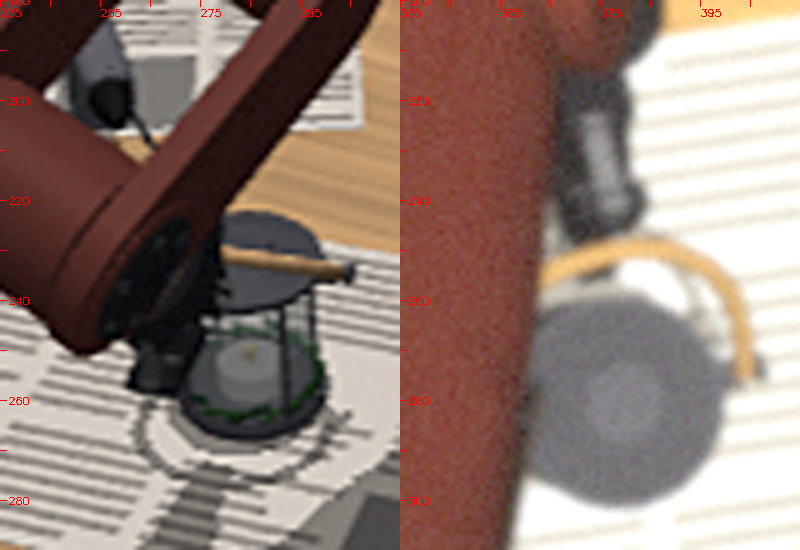

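The handle is rising and the lantern's roof and base pixels are unchanged. I'll continue the arc.

```bash
python3 -m pendant '[{"rx":0,"ry":0,"rz":0,"dx":0,"dy":-0.0003,"dz":-0.0037,"jaw":1},{"rx":0.8,"ry":0,"rz":0,"dx":0,"dy":-0.0006,"dz":-0.0075,"jaw":1},{"rx":3.7,"ry":0,"rz":0,"dx":0,"dy":-0.0014,"dz":-0.0102,"jaw":1},{"rx":6.6,"ry":0,"rz":0,"dx":0,"dy":-0.0021,"dz":-0.0128,"jaw":1},{"rx":9.4,"ry":0,"rz":0,"dx":0,"dy":-0.0027,"dz":-0.0155,"jaw":1},{"rx":12.3,"ry":0,"rz":0,"dx":0,"dy":-0.0032,"dz":-0.0182,"jaw":1},{"rx":15.1,"ry":0,"rz":0,"dx":0,"dy":-0.0034,"dz":-0.021,"jaw":1},{"rx":18,"ry":0,"rz":0,"dx":0,"dy":-0.0036,"dz":-0.0237,"jaw":1},{"rx":20.9,"ry":0,"rz":0,"dx":0,"dy":-0.0036,"dz":-0.0265,"jaw":1},{"rx":23.8,"ry":0,"rz":0,"dx":0,"dy":-0.0035,"dz":-0.0293,"jaw":1},{"rx":26.6,"ry":0,"rz":0,"dx":0,"dy":-0.0033,"dz":-0.032,"jaw":1},{"rx":29.5,"ry":0,"rz":0,"dx":0,"dy":-0.0029,"dz":-0.0348,"jaw":1},{"rx":32.3,"ry":0,"rz":0,"dx":0,"dy":-0.0024,"dz":-0.0375,"jaw":1},{"rx":35.2,"ry":0,"rz":0,"dx":0,"dy":-0.0017,"dz":-0.0402,"jaw":1},{"rx":38,"ry":0,"rz":0,"dx":0,"dy":-0.0009,"dz":-0.0428,"jaw":1},{"rx":40.9,"ry":0,"rz":0,"dx":0,"dy":0,"dz":-0.0454,"jaw":1},{"rx":45,"ry":0,"rz":0,"dx":0,"dy":0.0015,"dz":-0.049,"jaw":1},{"rx":45,"ry":0,"rz":0,"dx":0,"dy":0.0015,"dz":-0.049,"jaw":1}]'; python3 - <<'E'
from h import *
s=bot.snapshot("scene");t=bot.snapshot("top");cv2.imwrite("pics/s3.png",s);cv2.imwrite("pics/t3.png",t)
t=cv2.convertScaleAbs(t,alpha=1.6,beta=10)
im=np.hstack([crop(s,235,180,80,110,5),crop(t,335,200,80,110,5)]);cv2.imwrite("pics/c5.png",im)
r=bot.read_state();print(r['q'],r['wrist_force'],r['tool_pos'])
E
```

```text
time: 7.0
tool_pos: [0.5282, -0.1951, 0.1461]
tcp_rot: [[0.23, -0.0, 0.973], [-0.973, -0.0, 0.23], [-0.0, -1.0, -0.0]]
wrist_force: [-0.7, 0.5, 0.3]
width: -0.0002
[-4.76837338e-01  1.78070933e-01  1.82834720e+00 -8.23019090e-04
  1.13551030e+00 -7.09470376e-01] [-0.22189805  0.57135526  0.65711269] [ 0.52965393 -0.19508489  0.14621245]
```

View pics/c5.png

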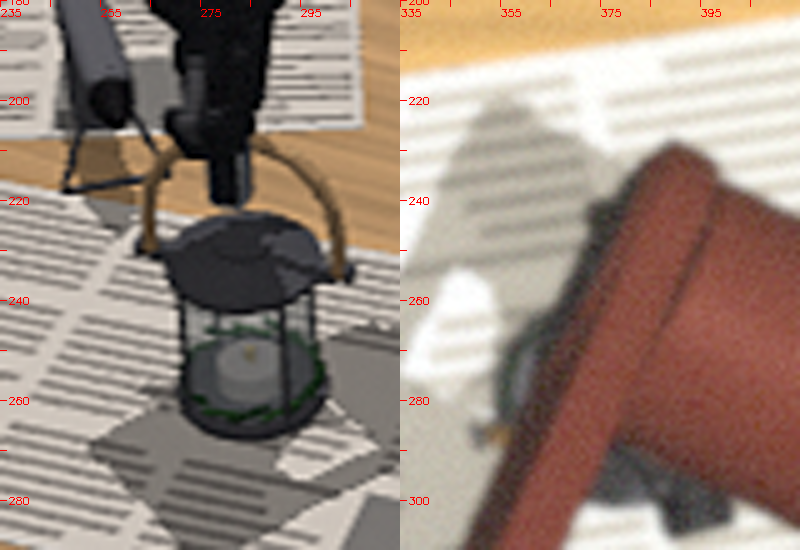

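The handle is nearly upright and the lantern has not moved. I'll retract outward and upward, then measure the bail angle.

```bash
python3 -m pendant '[{"rx":0,"ry":0,"rz":0,"dx":0,"dy":0,"dz":0.02,"jaw":1},{"rx":0,"ry":0,"rz":0,"dx":0,"dy":-0.03,"dz":0.03,"jaw":1},{"rx":0,"ry":0,"rz":0,"dx":0,"dy":-0.07,"dz":0.03,"jaw":1},{"rx":0,"ry":0,"rz":0,"dx":-0.02,"dy":-0.11,"dz":0.02,"jaw":1},{"rx":0,"ry":0,"rz":0,"dx":-0.06,"dy":-0.13,"dz":0.02,"jaw":1},{"rx":0,"ry":0,"rz":0,"dx":-0.10,"dy":-0.13,"dz":0.02,"jaw":1},{"rx":0,"ry":0,"rz":0,"dx":-0.14,"dy":-0.13,"dz":0.02,"jaw":1},{"rx":0,"ry":0,"rz":0,"dx":-0.16,"dy":-0.13,"dz":0.02,"jaw":1},{"rx":0,"ry":0,"rz":0,"dx":-0.16,"dy":-0.13,"dz":0.02,"jaw":1}]'; python3 - <<'E'
from h import *
s=bot.snapshot("scene");t=bot.snapshot("top");cv2.imwrite("pics/s4.png",s);cv2.imwrite("pics/t4.png",t)
t=cv2.convertScaleAbs(t,alpha=1.6,beta=10)
q=[.5125,-.1994,3.374]
for u in(1.4,1.5,1.57,1.65):print(u,np.round(proj("scene",T(q,arch(u)[[0,20,40,60,80]])),1).tolist(),np.round(proj("top",T(q,arch(u)[[0,20,40,60,80]])),1).tolist())
im=np.hstack([crop(s,245,190,70,80,5),crop(t,330,235,80,80,5)]);cv2.imwrite("pics/c6.png",im)
E
```

```text
time: 8.0
tool_pos: [0.5123, -0.032, 0.2761]
tcp_rot: [[0.236, -0.001, 0.972], [-0.972, 0.0, 0.236], [-0.0, -1.0, -0.001]]
wrist_force: [-1.0, -1.0, 1.0]
width: -0.0004
1.4 [[264.8, 228.8], [266.5, 214.2], [280.5, 211.1], [296.2, 218.0], [302.5, 233.9]] [[403.8, 273.9], [401.8, 270.6], [382.3, 274.1], [360.7, 280.6], [352.8, 286.3]]
1.5 [[264.8, 228.8], [267.2, 212.7], [281.4, 209.2], [296.7, 216.5], [302.5, 233.9]] [[403.8, 273.9], [402.6, 273.6], [383.3, 278.1], [361.5, 283.6], [352.8, 286.3]]
1.57 [[264.8, 228.8], [267.7, 211.8], [281.9, 207.9], [297.1, 215.6], [302.5, 233.9]] [[403.8, 273.9], [403.1, 275.7], [384.0, 280.9], [362.0, 285.7], [352.8, 286.3]]
1.65 [[264.8, 228.8], [268.2, 210.8], [282.6, 206.7], [297.6, 214.6], [302.5, 233.9]] [[403.8, 273.9], [403.7, 278.1], [384.8, 284.2], [362.6, 288.1], [352.8, 286.3]]
```

View pics/c6.png

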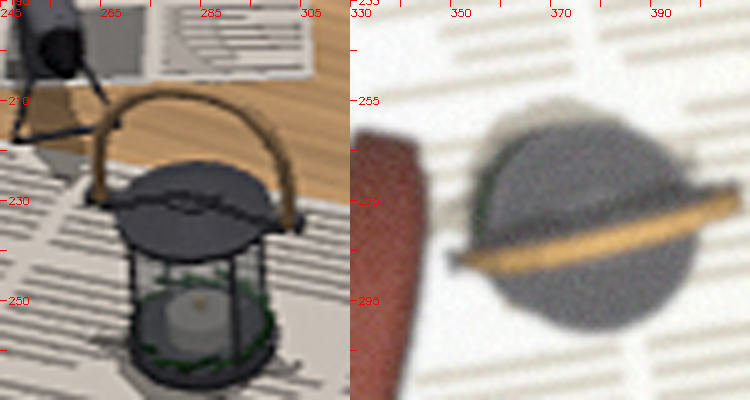

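The top view shows the cane edge-on, from (353,287) through (383,281) to (406,274.5). That matches a bail angle of about 1.57, so the handle is upright. Next I'll grasp the cane 25 mm to the -y side of its middle.

```bash
python3 -m pendant '[{"rx":0,"ry":0,"rz":0,"dx":0.03,"dy":0,"dz":-0.006,"jaw":-1},{"rx":0,"ry":0,"rz":0,"dx":0.07,"dy":0,"dz":-0.014,"jaw":-1},{"rx":0,"ry":0,"rz":0,"dx":0.11,"dy":0,"dz":-0.022,"jaw":-1},{"rx":0,"ry":0,"rz":0,"dx":0.15,"dy":0,"dz":-0.030,"jaw":-1},{"rx":0,"ry":0,"rz":0,"dx":0.1856,"dy":0,"dz":-0.0366,"jaw":-1},{"rx":0,"ry":0,"rz":0,"dx":0.1856,"dy":0.02,"dz":-0.0366,"jaw":-1},{"rx":0,"ry":0,"rz":0,"dx":0.1856,"dy":0.04,"dz":-0.0366,"jaw":-1},{"rx":0,"ry":0,"rz":0,"dx":0.1856,"dy":0.06,"dz":-0.0366,"jaw":-1},{"rx":0,"ry":0,"rz":0,"dx":0.1856,"dy":0.08,"dz":-0.0366,"jaw":-1},{"rx":0,"ry":0,"rz":0,"dx":0.1856,"dy":0.095,"dz":-0.0366,"jaw":-1},{"rx":0,"ry":0,"rz":0,"dx":0.1856,"dy":0.11,"dz":-0.0366,"jaw":-1},{"rx":0,"ry":0,"rz":0,"dx":0.1856,"dy":0.12,"dz":-0.0366,"jaw":-1},{"rx":0,"ry":0,"rz":0,"dx":0.1856,"dy":0.128,"dz":-0.0366,"jaw":-1},{"rx":0,"ry":0,"rz":0,"dx":0.1856,"dy":0.128,"dz":-0.0366,"jaw":-1},{"rx":0,"ry":0,"rz":0,"dx":0.1856,"dy":0.128,"dz":-0.0366,"jaw":-1}]'; python3 - <<'E'
from h import *
s=bot.snapshot("scene");t=bot.snapshot("top");cv2.imwrite("pics/s5.png",s);cv2.imwrite("pics/t5.png",t)
t=cv2.convertScaleAbs(t,alpha=1.6,beta=10)
im=np.hstack([crop(s,235,170,80,100,5),crop(t,330,220,80,100,5)]);cv2.imwrite("pics/c7.png",im)
r=bot.read_state();print(r['q'],r['wrist_force'],r['tool_pos'])
E
```

```text
time: 9.6
tool_pos: [0.5202, -0.2238, 0.1482]
tcp_rot: [[0.232, 0.001, 0.973], [-0.973, -0.0, 0.232], [0.001, -1.0, 0.001]]
wrist_force: [0.2, -0.5, -0.4]
width: 0.086
[-5.30001364e-01  1.78049764e-01  1.82296592e+00 -3.20774873e-05
  1.13866767e+00 -7.64069933e-01] [ 0.31711102 -0.48656543  0.16301794] [ 0.5205814  -0.22389813  0.14881043]
```

View pics/c7.png

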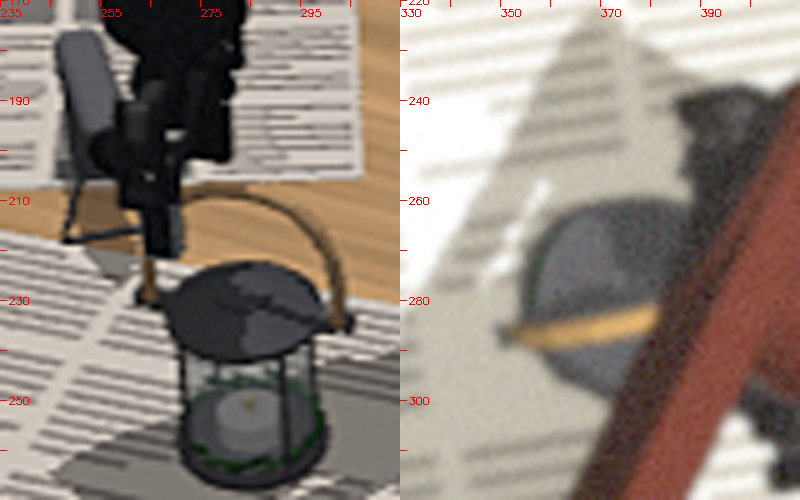

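The fingers straddle the cane on its -y side, clear of the roof. I'll close them now.

```bash
python3 -m pendant '[{"rx":0,"ry":0,"rz":0,"dx":0,"dy":0,"dz":0,"jaw":0},{"rx":0,"ry":0,"rz":0,"dx":0,"dy":0,"dz":0,"jaw":0.4},{"rx":0,"ry":0,"rz":0,"dx":0,"dy":0,"dz":0,"jaw":0.6},{"rx":0,"ry":0,"rz":0,"dx":0,"dy":0,"dz":0,"jaw":0.7},{"rx":0,"ry":0,"rz":0,"dx":0,"dy":0,"dz":0,"jaw":0.8},{"rx":0,"ry":0,"rz":0,"dx":0,"dy":0,"dz":0,"jaw":1},{"rx":0,"ry":0,"rz":0,"dx":0,"dy":0,"dz":0,"jaw":1},{"rx":0,"ry":0,"rz":0,"dx":0,"dy":0,"dz":0,"jaw":1},{"rx":0,"ry":0,"rz":0,"dx":0,"dy":0,"dz":0,"jaw":1}]' 60; python3 -m pendant '[{"rx":0,"ry":0,"rz":0,"dx":0,"dy":-0.001,"dz":0,"jaw":1},{"rx":0,"ry":0,"rz":0,"dx":0,"dy":-0.002,"dz":0,"jaw":1},{"rx":0,"ry":0,"rz":0,"dx":0,"dy":-0.004,"dz":0,"jaw":1},{"rx":0,"ry":0,"rz":0,"dx":0,"dy":-0.007,"dz":0,"jaw":1},{"rx":0,"ry":0,"rz":0,"dx":0,"dy":-0.012,"dz":0,"jaw":1},{"rx":0,"ry":0,"rz":0,"dx":0,"dy":-0.018,"dz":0,"jaw":1},{"rx":0,"ry":0,"rz":0,"dx":0,"dy":-0.025,"dz":0,"jaw":1},{"rx":0,"ry":0,"rz":0,"dx":0,"dy":-0.033,"dz":0,"jaw":1},{"rx":0,"ry":0,"rz":0,"dx":0,"dy":-0.042,"dz":0,"jaw":1},{"rx":0,"ry":0,"rz":0,"dx":0,"dy":-0.052,"dz":0,"jaw":1},{"rx":0,"ry":0,"rz":0,"dx":0,"dy":-0.062,"dz":0,"jaw":1},{"rx":0,"ry":0,"rz":0,"dx":0,"dy":-0.072,"dz":0,"jaw":1},{"rx":0,"ry":0,"rz":0,"dx":0,"dy":-0.080,"dz":0,"jaw":1},{"rx":0,"ry":0,"rz":0,"dx":0,"dy":-0.085,"dz":0,"jaw":1},{"rx":0,"ry":0,"rz":0,"dx":0,"dy":-0.085,"dz":0,"jaw":1},{"rx":0,"ry":0,"rz":0,"dx":0,"dy":-0.085,"dz":0,"jaw":1}]'
python3 - <<'E'
from h import *
s=bot.snapshot("scene");t=bot.snapshot("top");cv2.imwrite("pics/s6.png",s);cv2.imwrite("pics/t6.png",t)
W=[]
for i in range(6): bot.snapshot("top"); r=bot.read_state(); W.append(np.r_[r['wrist_force'],r['wrist_torque']])
print(np.mean(W,0),r['tool_pos'])
t=cv2.convertScaleAbs(t,alpha=1.6,beta=10)
im=np.hstack([crop(s,235,150,80,110,5),crop(t,330,210,80,110,5)]);cv2.imwrite("pics/c8.png",im)
E
```

```text
time: 10.6
tool_pos: [0.5199, -0.2237, 0.1479]
tcp_rot: [[0.232, -0.0, 0.973], [-0.973, -0.0, 0.232], [0.0, -1.0, -0.0]]
wrist_force: [-0.9, 0.0, 1.3]
width: 0.0072
time: 12.2
tool_pos: [0.5197, -0.2235, 0.2325]
tcp_rot: [[0.232, -0.0, 0.973], [-0.973, 0.0, 0.232], [-0.0, -1.0, -0.0]]
wrist_force: [-0.4, 0.4, -5.2]
width: 0.0073
[ 0.10119168  0.04289443 -5.05473832 -0.10848959 -0.02827689  0.02363537] [ 0.51974366 -0.22355735  0.23246573]
```

View pics/c8.png

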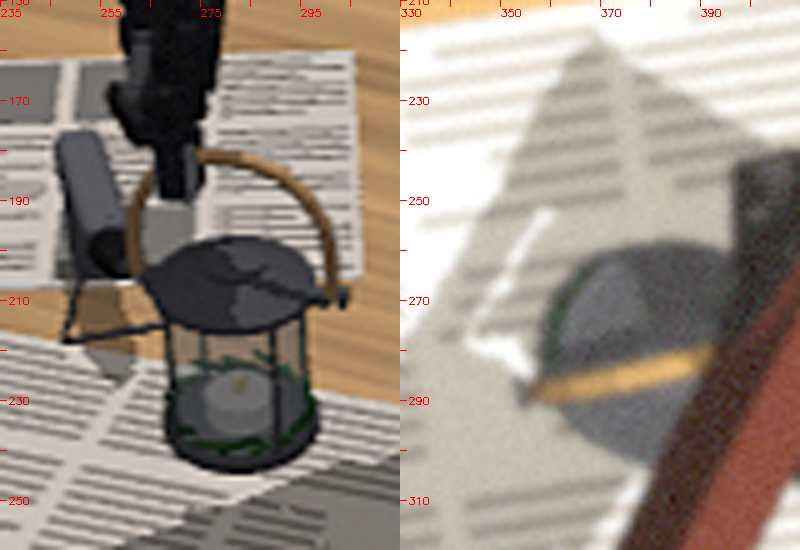

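The lantern is lifted. Weight reads 5.05 N, and the grip torque fits an offset of about 22 mm. In the scene crop the right pivot pin is at (304,209) and the base bottom at (283.6,244). I'll check for tilt and compute the carry.

```bash
python3 - <<'E'
from h import *
q=[.5125,-.1994,3.374]
P=T(q,[[0,-.057,.095],[-.044,0,0],[0,.0,.173]])
for dz in(0,.0845): print(np.round(proj("scene",P+[0,0,dz]),1).tolist(),np.round(proj("top",P+[0,0,dz]),1).tolist())
# tilt sensitivity: rotate about outward axis through grip by 5deg
g=T(q,[0,.025,.168])[0]+[0,0,.0845]; o=np.array([np.cos(.2333),np.sin(.2333),0])
for a in(-8,-4,4,8):
    R=cv2.Rodrigues(o*np.radians(a))[0]; Q=(R@(P+[0,0,.0845]-g).T).T+g; print(a,np.round(proj("scene",Q),1).tolist(),np.round(proj("top",Q),1).tolist())
E
```

```text
[[303.7, 234.1], [280.9, 267.9], [281.9, 207.9]] [[351.2, 286.7], [367.8, 259.9], [384.0, 281.0]]
[[302.8, 208.5], [279.1, 244.3], [280.1, 180.5]] [[354.9, 288.2], [372.5, 259.1], [391.3, 282.1]]
-8 [[298.9, 211.4], [270.7, 243.6], [280.4, 181.7]] [[360.1, 286.6], [383.5, 256.5], [390.8, 282.1]]
-4 [[300.9, 210.0], [275.0, 244.1], [280.3, 181.1]] [[357.4, 287.4], [378.0, 257.8], [391.0, 282.1]]
4 [[304.6, 206.9], [283.3, 244.2], [279.9, 179.9]] [[352.7, 289.0], [367.2, 260.4], [391.7, 282.0]]
8 [[306.2, 205.1], [287.4, 243.9], [279.7, 179.3]] [[350.6, 289.7], [361.9, 261.7], [392.2, 282.0]]
```

No tilt: the pivot pin matches the untilted prediction within 1 px. I'll carry the lantern to a point 70 mm in front of the hook, crown about 37 mm above the seat. That height lets the arch pass over the tip.

```bash
python3 -m pendant '[{"rx":0,"ry":0,"rz":0,"dx":-0.003,"dy":-0.002,"dz":0.001,"jaw":1},{"rx":0,"ry":0,"rz":0,"dx":-0.009,"dy":-0.002,"dz":0.003,"jaw":1},{"rx":0,"ry":0,"rz":0,"dx":-0.019,"dy":-0.002,"dz":0.005,"jaw":1},{"rx":0,"ry":-0.1,"rz":0,"dx":-0.035,"dy":-0.002,"dz":0.010,"jaw":1},{"rx":0,"ry":-0.2,"rz":0,"dx":-0.054,"dy":-0.002,"dz":0.015,"jaw":1},{"rx":0,"ry":-0.3,"rz":0,"dx":-0.072,"dy":-0.002,"dz":0.020,"jaw":1},{"rx":0,"ry":-0.3,"rz":0,"dx":-0.0945,"dy":-0.002,"dz":0.0264,"jaw":1},{"rx":0,"ry":-0.4,"rz":0,"dx":-0.1165,"dy":-0.002,"dz":0.0325,"jaw":1},{"rx":0,"ry":-0.5,"rz":0,"dx":-0.1386,"dy":-0.002,"dz":0.0387,"jaw":1},{"rx":0,"ry":-0.6,"rz":0,"dx":-0.1606,"dy":-0.002,"dz":0.0448,"jaw":1},{"rx":0,"ry":-0.7,"rz":0,"dx":-0.1827,"dy":-0.002,"dz":0.051,"jaw":1},{"rx":0,"ry":-0.8,"rz":0,"dx":-0.2048,"dy":-0.002,"dz":0.0571,"jaw":1},{"rx":0,"ry":-0.9,"rz":0,"dx":-0.2268,"dy":-0.002,"dz":0.0633,"jaw":1},{"rx":0,"ry":-1,"rz":0,"dx":-0.2488,"dy":-0.002,"dz":0.0694,"jaw":1},{"rx":0,"ry":-1.1,"rz":0,"dx":-0.2678,"dy":-0.002,"dz":0.0747,"jaw":1},{"rx":0,"ry":-1.1,"rz":0,"dx":-0.2835,"dy":-0.002,"dz":0.0791,"jaw":1},{"rx":0,"ry":-1.1,"rz":0,"dx":-0.2961,"dy":-0.002,"dz":0.0826,"jaw":1},{"rx":0,"ry":-1.1,"rz":0,"dx":-0.3056,"dy":-0.002,"dz":0.0853,"jaw":1},{"rx":0,"ry":-1.1,"rz":0,"dx":-0.312,"dy":-0.002,"dz":0.087,"jaw":1},{"rx":0,"ry":-1.1,"rz":0,"dx":-0.315,"dy":-0.002,"dz":0.0879,"jaw":1}]'
python3 -m pendant '[{"rx":0,"ry":0,"rz":0,"dx":0,"dy":0,"dz":0,"jaw":1},{"rx":0,"ry":0,"rz":0,"dx":0,"dy":0,"dz":0,"jaw":1},{"rx":0,"ry":0,"rz":0,"dx":0,"dy":0,"dz":0,"jaw":1},{"rx":0,"ry":0,"rz":0,"dx":0,"dy":0,"dz":0,"jaw":1},{"rx":0,"ry":0,"rz":0,"dx":0,"dy":0,"dz":0,"jaw":1}]'
python3 - <<'E'
from h import *
s=bot.snapshot("scene");t=bot.snapshot("top");cv2.imwrite("pics/s7.png",s);cv2.imwrite("pics/t7.png",t)
t=cv2.convertScaleAbs(t,alpha=1.6,beta=10)
im=np.hstack([crop(s,330,190,80,115,5),crop(t,160,180,80,115,5)]);cv2.imwrite("pics/c9.png",im)
r=bot.read_state();tp=np.array(r['tool_pos']);print(tp,r['wrist_force'],r['tcp_rot'])
cr=tp+[-.0063,.0243,.0251]; q=[cr[0],cr[1],3.3952,0,cr[2]-.173]
for n in("scene","top"):print(n,np.round(proj(n,T(q,arch(1.57)[[0,20,40,60,80]])),1).tolist(),"tip",proj(n,[.5781,.141,.2404]))
E
```

```text
time: 14.6
tool_pos: [0.5323, 0.1038, 0.2348]
tcp_rot: [[0.251, -0.0, 0.968], [-0.968, -0.0, 0.251], [-0.0, -1.0, -0.0]]
wrist_force: [0.5, -0.9, -5.2]
width: 0.0072
time: 15.1
tool_pos: [0.5325, 0.1028, 0.2348]
tcp_rot: [[0.25, 0.0, 0.968], [-0.968, -0.0, 0.25], [0.0, -1.0, 0.0]]
wrist_force: [0.9, 0.3, -5.4]
width: 0.0067
[0.53240697 0.10297409 0.23477656] [-0.41954425 -0.34390071 -5.05638858] [[ 2.50015297e-01 -4.55931476e-05  9.68241886e-01]
 [-9.68241886e-01 -5.33277565e-05  2.50015295e-01]
 [ 4.02351833e-05 -9.99999998e-01 -5.74779501e-05]]
scene [[376.1, 239.1], [383.1, 219.7], [401.6, 215.2], [418.7, 223.7], [421.3, 244.6]] tip [[398.96593337 236.1542518 ]]
top [[236.6, 267.0], [224.4, 268.7], [199.1, 274.8], [178.4, 280.7], [179.9, 281.8]] tip [[193.95958699 244.69062745]]
```

View pics/c9.png

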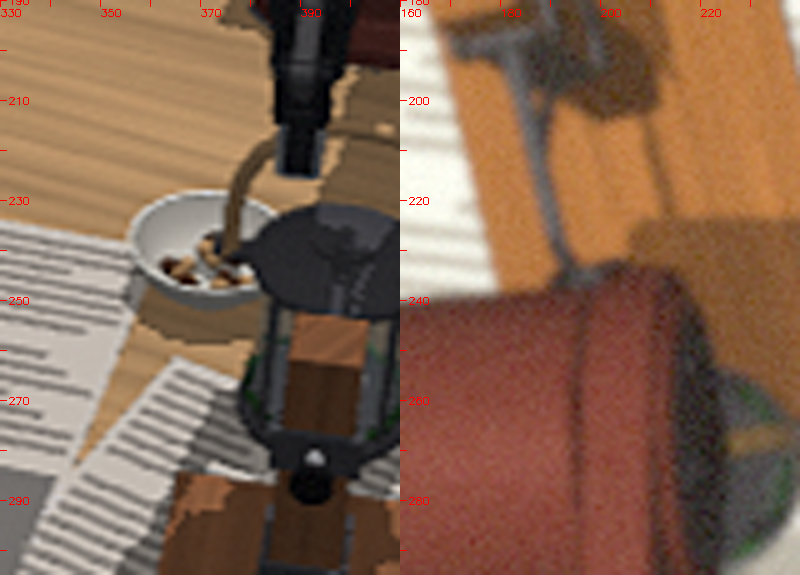

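The cane's left leg at (377,235) and the pin match the predicted pose. I'll move 70 mm into position over the hook at the same height.

```bash
python3 -m pendant '[{"rx":0,"ry":0,"rz":0,"dx":0,"dy":0,"dz":0.002,"jaw":1},{"rx":0,"ry":0,"rz":0,"dx":0,"dy":0,"dz":0.006,"jaw":1},{"rx":0,"ry":0,"rz":0,"dx":0,"dy":0,"dz":0.012,"jaw":1},{"rx":0,"ry":0,"rz":0,"dx":0,"dy":0,"dz":0.019,"jaw":1},{"rx":0,"ry":0,"rz":0,"dx":0,"dy":0,"dz":0.027,"jaw":1},{"rx":0,"ry":0,"rz":0,"dx":0,"dy":0,"dz":0.035,"jaw":1},{"rx":0,"ry":0,"rz":0,"dx":0,"dy":0,"dz":0.043,"jaw":1},{"rx":0,"ry":0,"rz":0,"dx":0,"dy":0,"dz":0.051,"jaw":1},{"rx":0,"ry":0,"rz":0,"dx":0,"dy":0,"dz":0.058,"jaw":1},{"rx":0,"ry":0,"rz":0,"dx":0,"dy":0,"dz":0.064,"jaw":1},{"rx":0,"ry":0,"rz":0,"dx":0,"dy":0,"dz":0.068,"jaw":1},{"rx":0,"ry":0,"rz":0,"dx":0,"dy":0,"dz":0.07,"jaw":1},{"rx":0,"ry":0,"rz":0,"dx":0,"dy":0,"dz":0.07,"jaw":1},{"rx":0,"ry":0,"rz":0,"dx":0,"dy":0,"dz":0.07,"jaw":1}]'
python3 - <<'E'
from h import *
s=bot.snapshot("scene");t=bot.snapshot("top");cv2.imwrite("pics/s8.png",s);cv2.imwrite("pics/t8.png",t)
t=cv2.convertScaleAbs(t,alpha=1.6,beta=10)
im=np.hstack([crop(s,345,170,80,115,5),crop(t,160,150,80,115,5)]);cv2.imwrite("pics/c10.png",im)
W=[]
for i in range(6): bot.snapshot("top"); r=bot.read_state(); W.append(np.r_[r['wrist_force'],r['wrist_torque']])
tp=np.array(r['tool_pos']);print(tp,np.mean(W,0))
cr=tp+[-.0063,.0243,.0251]; q=[cr[0],cr[1],3.3952,0,cr[2]-.173]
for n in("scene","top"):print(n,np.round(proj(n,T(q,arch(1.57)[[0,20,40,60,80]])),1).tolist(),"tip",proj(n,[.5781,.141,.2404]))
E
```

```text
time: 16.6
tool_pos: [0.5999, 0.1207, 0.2347]
tcp_rot: [[0.25, -0.0, 0.968], [-0.968, -0.0, 0.25], [-0.0, -1.0, -0.0]]
wrist_force: [-0.8, -0.2, -5.4]
width: 0.0072
[0.60009282 0.12067577 0.23482106] [ 0.11388062  0.24819917 -4.99214713 -0.12163759 -0.02151078  0.00539673]
scene [[372.5, 257.8], [379.8, 238.1], [399.1, 233.6], [417.1, 242.5], [419.9, 263.8]] tip [[398.96593337 236.1542518 ]]
top [[227.2, 230.5], [214.6, 229.7], [189.1, 234.9], [168.6, 241.5], [170.8, 245.1]] tip [[193.95958699 244.69062745]]
```

View pics/c10.png

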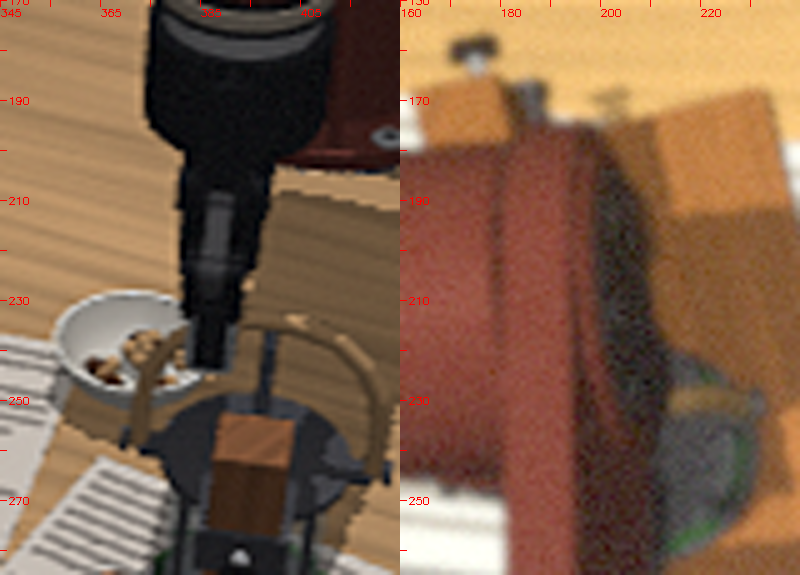

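The hook shows as a bar at x≈398, rows 236–251, under the arch whose crown is near (398,235), so the middle is over the hook. My 12 views are used, so from here I'll work by force and numeric image measures. Lowering in stages.

```bash
cat > w.py <<'E'
from h import *
W=[]
for i in range(6): bot.snapshot("top"); r=bot.read_state(); W.append(np.r_[r['wrist_force'],r['wrist_torque']])
m=np.mean(W,0); print(r['time'],np.round(r['tool_pos'],4),"F",np.round(m[:3],2),"fx'",round(float(m[:2]@[.968,.25]),2),"T",np.round(m[3:],3),r['width'])
E
python3 -m pendant '[{"rx":0,"ry":0,"rz":0,"dx":0,"dy":0.001,"dz":0,"jaw":1},{"rx":0,"ry":0,"rz":0,"dx":0,"dy":0.003,"dz":0,"jaw":1},{"rx":0,"ry":0,"rz":0,"dx":0,"dy":0.006,"dz":0,"jaw":1},{"rx":0,"ry":0,"rz":0,"dx":0,"dy":0.009,"dz":0,"jaw":1},{"rx":0,"ry":0,"rz":0,"dx":0,"dy":0.012,"dz":0,"jaw":1},{"rx":0,"ry":0,"rz":0,"dx":0,"dy":0.015,"dz":0,"jaw":1},{"rx":0,"ry":0,"rz":0,"dx":0,"dy":0.017,"dz":0,"jaw":1},{"rx":0,"ry":0,"rz":0,"dx":0,"dy":0.019,"dz":0,"jaw":1},{"rx":0,"ry":0,"rz":0,"dx":0,"dy":0.021,"dz":0,"jaw":1},{"rx":0,"ry":0,"rz":0,"dx":0,"dy":0.022,"dz":0,"jaw":1},{"rx":0,"ry":0,"rz":0,"dx":0,"dy":0.022,"dz":0,"jaw":1}]'; python3 w.py
```

```text
time: 18.1
tool_pos: [0.6, 0.1207, 0.2126]
tcp_rot: [[0.25, -0.0, 0.968], [-0.968, -0.0, 0.25], [-0.0, -1.0, -0.0]]
wrist_force: [-0.2, 0.2, -4.1]
width: 0.0073
18.4 [0.6003 0.1207 0.213 ] F [ 0.04  0.01 -5.14] fx' 0.04 T [-0.141 -0.046  0.008] 0.007076965818536561
```

```bash
python3 -m pendant '[{"rx":0,"ry":0,"rz":0,"dx":0,"dy":0.001,"dz":0,"jaw":1},{"rx":0,"ry":0,"rz":0,"dx":0,"dy":0.002,"dz":0,"jaw":1},{"rx":0,"ry":0,"rz":0,"dx":0,"dy":0.003,"dz":0,"jaw":1},{"rx":0,"ry":0,"rz":0,"dx":0,"dy":0.004,"dz":0,"jaw":1}]'; python3 w.py
```

```text
time: 18.8
tool_pos: [0.6001, 0.1207, 0.2086]
tcp_rot: [[0.25, -0.0, 0.968], [-0.968, -0.0, 0.25], [-0.0, -1.0, -0.0]]
wrist_force: [-0.4, -0.1, -5.0]
width: 0.0071
19.1 [0.6002 0.1207 0.2088] F [ 0.07  0.05 -5.24] fx' 0.08 T [-0.136 -0.012 -0.012] 0.007027294282891687
```

```bash
python3 -m pendant '[{"rx":0,"ry":0,"rz":0,"dx":0,"dy":0.001,"dz":0,"jaw":1},{"rx":0,"ry":0,"rz":0,"dx":0,"dy":0.002,"dz":0,"jaw":1},{"rx":0,"ry":0,"rz":0,"dx":0,"dy":0.003,"dz":0,"jaw":1},{"rx":0,"ry":0,"rz":0,"dx":0,"dy":0.003,"dz":0,"jaw":1}]'; python3 w.py
```

```text
time: 19.5
tool_pos: [0.5999, 0.1207, 0.2054]
tcp_rot: [[0.25, -0.001, 0.968], [-0.968, -0.0, 0.25], [-0.0, -1.0, -0.001]]
wrist_force: [-0.3, 0.1, -5.3]
width: 0.0066
19.8 [0.6002 0.1207 0.2059] F [ 0.12 -0.22 -5.24] fx' 0.06 T [-0.134 -0.038 -0.006] 0.006937809240813868
```

```bash
python3 -m pendant '[{"rx":0,"ry":0,"rz":0,"dx":0,"dy":0.001,"dz":0,"jaw":1},{"rx":0,"ry":0,"rz":0,"dx":0,"dy":0.002,"dz":0,"jaw":1},{"rx":0,"ry":0,"rz":0,"dx":0,"dy":0.002,"dz":0,"jaw":1}]'; python3 w.py
```

```text
time: 20.1
tool_pos: [0.6, 0.1207, 0.2035]
tcp_rot: [[0.25, -0.001, 0.968], [-0.968, -0.0, 0.25], [-0.0, -1.0, -0.001]]
wrist_force: [0.2, 0.1, -5.2]
width: 0.0073
20.4 [0.6002 0.1207 0.2038] F [ 0.12  0.18 -5.1 ] fx' 0.16 T [-0.107 -0.029 -0.01 ] 0.0074371057717970345
```

```bash
python3 -m pendant '[{"rx":0,"ry":0,"rz":0,"dx":0,"dy":0.001,"dz":0,"jaw":1},{"rx":0,"ry":0,"rz":0,"dx":0,"dy":0.001,"dz":0,"jaw":1}]'; python3 w.py
```

```text
time: 20.6
tool_pos: [0.6, 0.1207, 0.2026]
tcp_rot: [[0.25, -0.0, 0.968], [-0.968, -0.0, 0.25], [0.0, -1.0, -0.0]]
wrist_force: [-0.2, -0.3, -4.6]
width: 0.0072
20.9 [0.6002 0.1207 0.2028] F [-0.03 -0.36 -5.12] fx' -0.12 T [-0.128 -0.02   0.018] 0.007185876387755757
```

```bash
python3 -m pendant '[{"rx":0,"ry":0,"rz":0,"dx":0,"dy":0.001,"dz":0,"jaw":1},{"rx":0,"ry":0,"rz":0,"dx":0,"dy":0.0015,"dz":0,"jaw":1}]'; python3 w.py
```

```text
time: 21.1
tool_pos: [0.6001, 0.1207, 0.2012]
tcp_rot: [[0.25, -0.0, 0.968], [-0.968, -0.0, 0.25], [0.0, -1.0, -0.0]]
wrist_force: [-0.6, 0.4, -3.9]
width: 0.0076
21.4 [0.6001 0.1207 0.2012] F [ 0.06  0.4  -4.61] fx' 0.16 T [-0.126 -0.008 -0.003] 0.006990297467360304
```

```bash
python3 -m pendant '[{"rx":0,"ry":0,"rz":0,"dx":0,"dy":0.001,"dz":0,"jaw":1},{"rx":0,"ry":0,"rz":0,"dx":0,"dy":0.001,"dz":0,"jaw":1}]'; python3 w.py
```

```text
time: 21.6
tool_pos: [0.6002, 0.1207, 0.2009]
tcp_rot: [[0.25, 0.0, 0.968], [-0.968, 0.0, 0.25], [-0.0, -1.0, 0.0]]
wrist_force: [-1.7, 0.2, -1.4]
width: 0.007
21.9 [0.6002 0.1207 0.2007] F [-2.14 -0.19 -1.63] fx' -2.12 T [-0.076  0.249  0.049] 0.006944016370443828
```

```bash
python3 -m pendant '[{"rx":0,"ry":0,"rz":0,"dx":0,"dy":0.001,"dz":0,"jaw":1},{"rx":0,"ry":0,"rz":0,"dx":0,"dy":0.001,"dz":0,"jaw":1}]'; python3 w.py
```

```text
time: 22.1
tool_pos: [0.6005, 0.1208, 0.2003]
tcp_rot: [[0.25, 0.001, 0.968], [-0.968, 0.0, 0.25], [0.0, -1.0, 0.001]]
wrist_force: [-4.2, 0.1, 3.1]
width: 0.0074
22.4 [0.6005 0.1208 0.2001] F [-3.64 -0.25  4.77] fx' -3.58 T [0.018 0.538 0.076] 0.007091415945142033
```

Contact came with a lateral force of -3.6 N, from the post side of the U. I'll back off 3 mm and shift 2 mm toward the tip.

```bash
python3 -m pendant '[{"rx":0,"ry":0,"rz":0,"dx":0,"dy":-0.0015,"dz":0,"jaw":1},{"rx":0,"ry":0,"rz":0,"dx":0,"dy":-0.003,"dz":0,"jaw":1},{"rx":0,"ry":0,"rz":0,"dx":0,"dy":-0.003,"dz":-0.002,"jaw":1},{"rx":0,"ry":0,"rz":0,"dx":0,"dy":-0.003,"dz":-0.002,"jaw":1}]'; python3 w.py
```

```text
time: 22.8
tool_pos: [0.5984, 0.1202, 0.2012]
tcp_rot: [[0.25, 0.001, 0.968], [-0.968, 0.0, 0.25], [0.0, -1.0, 0.001]]
wrist_force: [1.7, 0.6, -4.4]
width: 0.007
23.1 [0.5981 0.1201 0.2018] F [ 1.74  0.11 -4.9 ] fx' 1.71 T [-0.057 -0.324 -0.052] 0.006857206890802927
```

```bash
python3 -m pendant '[{"rx":0,"ry":0,"rz":0,"dx":0,"dy":0.001,"dz":0,"jaw":1},{"rx":0,"ry":0,"rz":0,"dx":0,"dy":0.002,"dz":0,"jaw":1},{"rx":0,"ry":0,"rz":0,"dx":0,"dy":0.002,"dz":0,"jaw":1}]'; python3 w.py
```

```text
time: 23.4
tool_pos: [0.5985, 0.1203, 0.2009]
tcp_rot: [[0.25, 0.001, 0.968], [-0.968, 0.0, 0.25], [0.0, -1.0, 0.001]]
wrist_force: [1.3, -0.1, -1.4]
width: 0.0076
23.7 [0.5985 0.1203 0.2008] F [ 0.53  0.49 -1.12] fx' 0.64 T [ 0.036 -0.135 -0.015] 0.007247889807794253
```

Force reverses, so the cane is in the bottom of the U between both walls. I'll shift back 0.6 mm and ease down a little.

```bash
python3 -m pendant '[{"rx":0,"ry":0,"rz":0,"dx":0,"dy":0.0,"dz":0.0006,"jaw":1},{"rx":0,"ry":0,"rz":0,"dx":0,"dy":0.0003,"dz":0.0006,"jaw":1},{"rx":0,"ry":0,"rz":0,"dx":0,"dy":0.0003,"dz":0.0006,"jaw":1}]'; python3 w.py
```

```text
time: 24.0
tool_pos: [0.5989, 0.1204, 0.2004]
tcp_rot: [[0.25, 0.0, 0.968], [-0.968, 0.0, 0.25], [-0.0, -1.0, 0.0]]
wrist_force: [-0.5, 0.1, 1.9]
width: 0.007
24.3 [0.5989 0.1204 0.2003] F [-0.64  0.11  1.63] fx' -0.59 T [0.058 0.108 0.01 ] 0.007180215063030707
```

The hook now carries about 6.7 N, all of the weight. I'll relax slightly and open the fingers gently.

```bash
python3 -m pendant '[{"rx":0,"ry":0,"rz":0,"dx":0,"dy":-0.0002,"dz":0,"jaw":1},{"rx":0,"ry":0,"rz":0,"dx":0,"dy":-0.0002,"dz":0,"jaw":0.84},{"rx":0,"ry":0,"rz":0,"dx":0,"dy":-0.0002,"dz":0,"jaw":0.82},{"rx":0,"ry":0,"rz":0,"dx":0,"dy":-0.0002,"dz":0,"jaw":0.8},{"rx":0,"ry":0,"rz":0,"dx":0,"dy":-0.0002,"dz":0,"jaw":0.77},{"rx":0,"ry":0,"rz":0,"dx":0,"dy":-0.0002,"dz":0,"jaw":0.74},{"rx":0,"ry":0,"rz":0,"dx":0,"dy":-0.0002,"dz":0,"jaw":0.70},{"rx":0,"ry":0,"rz":0,"dx":0,"dy":-0.0002,"dz":0,"jaw":0.65},{"rx":0,"ry":0,"rz":0,"dx":0,"dy":-0.0002,"dz":0,"jaw":0.58},{"rx":0,"ry":0,"rz":0,"dx":0,"dy":-0.0002,"dz":0,"jaw":0.5},{"rx":0,"ry":0,"rz":0,"dx":0,"dy":-0.0002,"dz":0,"jaw":0.35},{"rx":0,"ry":0,"rz":0,"dx":0,"dy":-0.0002,"dz":0,"jaw":0.2},{"rx":0,"ry":0,"rz":0,"dx":0,"dy":-0.0002,"dz":0,"jaw":0},{"rx":0,"ry":0,"rz":0,"dx":0,"dy":-0.0002,"dz":0,"jaw":0},{"rx":0,"ry":0,"rz":0,"dx":0,"dy":-0.0002,"dz":0,"jaw":0},{"rx":0,"ry":0,"rz":0,"dx":0,"dy":-0.0002,"dz":0,"jaw":0}]'; python3 w.py
```

```text
time: 25.9
tool_pos: [0.5988, 0.1204, 0.2002]
tcp_rot: [[0.25, -0.0, 0.968], [-0.968, -0.0, 0.25], [0.0, -1.0, -0.0]]
wrist_force: [-0.6, 0.5, -0.7]
width: 0.0428
26.2 [0.5988 0.1203 0.2002] F [-0.29 -0.45 -0.16] fx' -0.39 T [-0.009  0.022  0.024] 0.04286462584621522
```

Released with no load on the wrist. I'll raise straight up, then move away to the -y side.

```bash
python3 -m pendant '[{"rx":0,"ry":0,"rz":0,"dx":0,"dy":-0.004,"dz":0,"jaw":0},{"rx":0,"ry":0,"rz":0,"dx":0,"dy":-0.01,"dz":0,"jaw":0},{"rx":0,"ry":0,"rz":0,"dx":0,"dy":-0.02,"dz":0,"jaw":0},{"rx":0,"ry":0,"rz":0,"dx":0,"dy":-0.035,"dz":0,"jaw":0},{"rx":0,"ry":0,"rz":0,"dx":0,"dy":-0.055,"dz":0,"jaw":0},{"rx":0,"ry":0,"rz":0,"dx":0,"dy":-0.08,"dz":0,"jaw":0},{"rx":0,"ry":0,"rz":0,"dx":0,"dy":-0.11,"dz":0,"jaw":0},{"rx":0,"ry":0,"rz":0,"dx":0.03,"dy":-0.13,"dz":0,"jaw":0},{"rx":0,"ry":0,"rz":0,"dx":0.07,"dy":-0.13,"dz":0,"jaw":0},{"rx":0,"ry":0,"rz":0,"dx":0.11,"dy":-0.13,"dz":0,"jaw":0},{"rx":0,"ry":0,"rz":0,"dx":0.15,"dy":-0.13,"dz":0,"jaw":0},{"rx":0,"ry":0,"rz":0,"dx":0.19,"dy":-0.13,"dz":0,"jaw":0},{"rx":0,"ry":0,"rz":0,"dx":0.23,"dy":-0.13,"dz":0,"jaw":0},{"rx":0,"ry":0,"rz":0,"dx":0.27,"dy":-0.13,"dz":0,"jaw":0},{"rx":0,"ry":0,"rz":0,"dx":0.30,"dy":-0.13,"dz":0,"jaw":0},{"rx":0,"ry":0,"rz":0,"dx":0.30,"dy":-0.13,"dz":0,"jaw":0}]'
python3 - <<'E'
from h import *
import time
S=[];Tt=[]
for i in range(8):
    S.append(bot.snapshot("scene"));Tt.append(bot.snapshot("top"))
cv2.imwrite("pics/s9.png",S[-1]);cv2.imwrite("pics/t9.png",Tt[-1])
for n,L,b in(("scene",S,(340,220,100,110)),("top",Tt,(150,190,100,100))):
    x,y,w,h=b; c=[i[y:y+h,x:x+w].astype(int) for i in L]
    print(n,"first-last change px",[(abs(a-c[-1]).max(2)>40).sum() for a in c[:-1]])
# other objects: change vs start
s0,t0=cv2.imread("pics/scene0.png"),cv2.imread("pics/top0.png")
for n,a,b,B in(("bowl top",t0,Tt[-1],(255,322,50,60)),("ribbon",t0,Tt[-1],(302,162,36,36)),("glue",t0,Tt[-1],(436,215,36,34)),("gun",t0,Tt[-1],(435,315,72,78)),("or1",t0,Tt[-1],(240,82,68,70)),("gunS",s0,S[-1],(238,172,40,50)),("glueS",s0,S[-1],(200,232,30,40)),("bowlS",s0,S[-1],(352,225,20,30)),("postS",s0,S[-1],(385,265,20,60))):
    x,y,w,h=B; d=abs(a.astype(int)-b)[y:y+h,x:x+w].max(2); print(n,(d>40).sum(),w*h)
# lantern hanging model
for cz in(.2224,.2254):
    q=[.5932,.1449,3.3952,0,cz-.173]
    print(np.round(proj("scene",T(q,np.r_[arch(1.57)[[0,10,20,40,60,70,80]],[[-0.044,0,0],[0,.044,0],[0,-.044,0]]])),1).tolist())
    print(np.round(proj("top",T(q,np.r_[arch(1.57)[[0,20,40,60,80]],[[0,0,.108]]])),1).tolist())
m=cane(S[-1],(366,228,60,42)); print("cane px scene",len(m),m.min(0),m.max(0))
hs=cv2.cvtColor(Tt[-1],cv2.COLOR_BGR2HSV)[195:275:4,160:245:3]; print(bot.read_state()['time'],bot.read_state()['tool_pos'])
E
```

```text
time: 27.8
tool_pos: [0.6743, -0.1747, 0.3313]
tcp_rot: [[0.246, 0.001, 0.969], [-0.969, -0.002, 0.246], [0.003, -1.0, 0.001]]
wrist_force: [0.0, -0.3, -0.1]
width: 0.043
scene first-last change px [np.int64(42), np.int64(9), np.int64(14), np.int64(18), np.int64(16), np.int64(13), np.int64(8)]
top first-last change px [np.int64(0), np.int64(0), np.int64(0), np.int64(0), np.int64(0), np.int64(0), np.int64(0)]
bowl top 978 3000
ribbon 0 1296
glue 480 1224
gun 0 5616
or1 0 4760
gunS 352 2000
glueS 0 1200
bowlS 192 600
postS 284 1200
[[371.7, 269.8], [374.0, 258.1], [378.8, 250.9], [397.6, 246.8], [415.3, 255.5], [418.4, 263.7], [418.0, 275.9], [389.6, 314.9], [373.4, 299.2], [409.6, 304.3]]
[[230.4, 232.3], [218.5, 231.7], [194.2, 236.7], [174.4, 243.0], [176.2, 246.3], [201.9, 238.9]]
[[371.7, 268.9], [374.1, 257.1], [378.9, 249.9], [397.8, 245.8], [415.4, 254.5], [418.6, 262.7], [418.2, 274.9], [389.7, 314.0], [373.4, 298.4], [409.7, 303.4]]
[[230.2, 232.2], [218.2, 231.5], [193.8, 236.5], [174.0, 242.9], [175.8, 246.3], [201.6, 238.8]]
cane px scene 1694 [366. 228.] [425. 269.]
28.6 [ 0.67388563 -0.16998892  0.33013416]
```

```bash
python3 - <<'E'
from h import *
s0,t0=cv2.imread("pics/scene0.png"),cv2.imread("pics/top0.png");s,t=bot.snapshot("scene"),bot.snapshot("top")
def mt(a,b,B,k=8):
    x,y,w,h=B; r=cv2.matchTemplate(b[y-k:y+h+k,x-k:x+w+k],a[y:y+h,x:x+w],cv2.TM_CCOEFF_NORMED); _,v,_,p=cv2.minMaxLoc(r); return round(v,3),(p[0]-k,p[1]-k)
for n,a,b,B in(("bowlS",s0,s,(355,228,28,26)),("bowlT",t0,t,(258,328,44,46)),("glueT",t0,t,(440,220,30,26)),("glueS",s0,s,(204,236,22,34)),("gunT",t0,t,(438,320,66,70)),("gunS",s0,s,(240,175,32,44)),("ribS",s0,s,(270,306,28,24)),("post",s0,s,(385,253,20,70)),("boardT",t0,t,(225,165,40,110))): print(n,mt(a,b,B))
# lantern: diffs against start image around the stand
d=cv2.absdiff(s,s0).max(2)
dark=((s.max(2)<95)&(d>35)); x0,y0=350,235
print("scene rows: extents of changed dark px / cane-like px")
hsv=cv2.cvtColor(s,cv2.COLOR_BGR2HSV)
for v in range(240,322,3):
    u=np.nonzero(d[v,355:435]>30)[0]+355; print(v,(u.min(),u.max(),len(u)) if len(u) else None,end=" | ")
print()
dt=cv2.absdiff(t,t0).max(2); tb=t.max(2)
for v in range(205,275,3):
    u=np.nonzero(dt[v,155:250]>25)[0]+155; print(v,(u.min(),u.max(),len(u)) if len(u) else None,end=" | ")
print()
ring=lambda z,r:[np.round(f(proj(n,np.array([[.5932+r*np.cos(a),.1449+r*np.sin(a),z] for a in np.linspace(0,6.28,60)])),0),1).tolist() for n in("scene","top") for f in(np.min,np.max)]
print("base ring",ring(.0524,.044)); print("roof ring",ring(.148,.044))
E
```

```text
bowlS (0.83, (0, 0))
bowlT (0.222, (0, 0))
glueT (0.302, (8, 8))
glueS (0.999, (0, 0))
gunT (0.995, (0, 0))
gunS (0.631, (0, 0))
ribS (0.879, (0, 0))
post (0.745, (0, 0))
boardT (0.951, (0, 0))
scene rows: extents of changed dark px / cane-like px
240 (np.int64(355), np.int64(434), 65) | 243 (np.int64(355), np.int64(434), 56) | 246 (np.int64(355), np.int64(434), 56) | 249 (np.int64(377), np.int64(434), 33) | 252 (np.int64(355), np.int64(433), 26) | 255 (np.int64(355), np.int64(429), 21) | 258 (np.int64(355), np.int64(424), 21) | 261 (np.int64(355), np.int64(420), 30) | 264 (np.int64(355), np.int64(420), 31) | 267 (np.int64(355), np.int64(421), 32) | 270 (np.int64(368), np.int64(420), 33) | 273 (np.int64(377), np.int64(421), 27) | 276 (np.int64(377), np.int64(421), 27) | 279 (np.int64(379), np.int64(412), 16) | 282 (np.int64(379), np.int64(408), 12) | 285 (np.int64(378), np.int64(407), 13) | 288 (np.int64(379), np.int64(407), 14) | 291 (np.int64(376), np.int64(407), 17) | 294 (np.int64(375), np.int64(409), 17) | 297 (np.int64(374), np.int64(409), 19) | 300 (np.int64(374), np.int64(409
[... 731 characters left out ...]
nt64(249), 87) | 238 (np.int64(155), np.int64(249), 89) | 241 (np.int64(155), np.int64(249), 84) | 244 (np.int64(155), np.int64(249), 82) | 247 (np.int64(155), np.int64(249), 88) | 250 (np.int64(155), np.int64(249), 77) | 253 (np.int64(155), np.int64(249), 89) | 256 (np.int64(155), np.int64(249), 88) | 259 (np.int64(155), np.int64(249), 85) | 262 (np.int64(155), np.int64(249), 81) | 265 (np.int64(155), np.int64(249), 82) | 268 (np.int64(155), np.int64(249), 86) | 271 (np.int64(155), np.int64(249), 88) | 274 (np.int64(156), np.int64(249), 87) | 
base ring [[373.3, 288.3], [409.8, 314.3], [191.5, 221.2], [233.4, 262.8]]
roof ring [[375.7, 259.3], [414.0, 284.9], [179.9, 216.4], [226.0, 262.1]]
```

The base extents (374–409) match the upright prediction of 373–410. I'll move the arm farther off so its shadow clears, then check the bowl and the fore-aft straightness.

```bash
python3 -m pendant '[{"rx":0,"ry":0,"rz":0,"dx":0.04,"dy":-0.02,"dz":-0.02,"jaw":0},{"rx":0,"ry":0,"rz":0,"dx":0.08,"dy":-0.04,"dz":-0.04,"jaw":0},{"rx":0,"ry":0,"rz":0,"dx":0.12,"dy":-0.05,"dz":-0.06,"jaw":0},{"rx":0,"ry":0,"rz":0,"dx":0.16,"dy":-0.05,"dz":-0.08,"jaw":0},{"rx":0,"ry":0,"rz":0,"dx":0.20,"dy":-0.05,"dz":-0.10,"jaw":0},{"rx":0,"ry":0,"rz":0,"dx":0.24,"dy":-0.05,"dz":-0.12,"jaw":0},{"rx":0,"ry":0,"rz":0,"dx":0.26,"dy":-0.05,"dz":-0.12,"jaw":0},{"rx":0,"ry":0,"rz":0,"dx":0.26,"dy":-0.05,"dz":-0.12,"jaw":0},{"rx":0,"ry":0,"rz":0,"dx":0.26,"dy":-0.05,"dz":-0.12,"jaw":0}]' | head -2; python3 - <<'E'
from h import *
s0,t0=cv2.imread("pics/scene0.png"),cv2.imread("pics/top0.png");s,t=bot.snapshot("scene"),bot.snapshot("top")
cv2.imwrite("pics/s10.png",s);cv2.imwrite("pics/t10.png",t)
def mt(a,b,B,k=8):
    x,y,w,h=B; r=cv2.matchTemplate(b[y-k:y+h+k,x-k:x+w+k],a[y:y+h,x:x+w],cv2.TM_CCOEFF_NORMED); _,v,_,p=cv2.minMaxLoc(r); return round(v,3),(p[0]-k,p[1]-k)
for n,a,b,B in(("bowlS",s0,s,(355,228,28,26)),("bowlT",t0,t,(258,328,44,46)),("ribT",t0,t,(304,164,32,32)),("glueS",s0,s,(204,236,22,34)),("gunS",s0,s,(240,175,32,44))): print(n,mt(a,b,B))
# roof disc in top view: grey low-saturation
hsv=cv2.cvtColor(cv2.medianBlur(t,3),cv2.COLOR_BGR2HSV).astype(int)
m=((hsv[...,1]<70)&(hsv[...,2]<110)).astype(np.uint8); m[:, :165]=0;m[:,250:]=0;m[:195]=0;m[280:]=0
k,l,st,c=cv2.connectedComponentsWithStats(cv2.morphologyEx(m,cv2.MORPH_OPEN,np.ones((5,5))))
print(st[1:].tolist(),np.round(c[1:],1).tolist(),"pred peak",proj("top",[[.5932,.1449,.1604],[.5932,.1449,.150]]))
# cane in top: fit line of crown region
for nm,im,B in(("top",t,(165,215,75,45)),("scene",s,(366,240,58,40))):
    x,y,w,h=B
    hv=cv2.cvtColor(im,cv2.COLOR_BGR2HSV)[y:y+h,x:x+w]; 
    print(nm); 
    for i in range(0,w,6): print(x+i,hv[:,i,1].tolist()[::2]) if nm=="top" else None
E
```

```text
time: 29.6
tool_pos: [0.6227, -0.4516, 0.3795]
bowlS (0.844, (0, 0))
bowlT (0.866, (0, 0))
ribT (0.993, (0, 0))
glueS (0.859, (0, 0))
gunS (1.0, (0, 0))
[[184, 219, 37, 17, 411], [179, 235, 55, 28, 1105], [165, 265, 19, 15, 270]] [[201.0, 226.2], [208.6, 248.6], [173.7, 272.3]] pred peak [[201.60993653 238.81394297]
 [202.76503554 239.14406802]]
top
165 [12, 16, 14, 11, 12, 24, 19, 13, 25, 15, 19, 25, 19, 12, 14, 12, 23, 22, 14, 22, 23, 14, 12]
171 [12, 11, 13, 19, 15, 17, 22, 16, 18, 20, 17, 24, 17, 17, 69, 108, 68, 32, 15, 21, 25, 13, 12]
177 [162, 160, 162, 154, 136, 122, 96, 53, 51, 41, 19, 18, 51, 117, 139, 113, 91, 57, 16, 11, 25, 19, 14]
183 [161, 154, 183, 159, 158, 154, 166, 138, 79, 42, 25, 86, 120, 132, 87, 17, 4, 30, 70, 61, 59, 32, 17]
189 [71, 40, 30, 21, 24, 20, 10, 13, 14, 9, 75, 127, 125, 91, 4, 13, 9, 13, 9, 9, 4, 57, 138]
195 [169, 162, 113, 28, 4, 18, 14, 18, 21, 65, 130, 131, 125, 32, 5, 0, 15, 9, 5, 9, 16, 18, 15]
201 [177, 152, 30, 19, 28, 17, 17, 49, 27, 119, 134, 126, 35, 8, 0, 8, 4, 4, 13, 4, 14, 18, 13]
207 [182, 143, 38, 18, 13, 4, 9, 22, 84, 137, 133, 65, 12, 13, 15, 21, 13, 9, 9, 4, 13, 16, 13]
213 [183, 169, 100, 21, 22, 9, 9, 27, 125, 130, 112, 13, 9, 5, 13, 17, 12, 5, 9, 17, 18, 9, 9]
219 [150, 157, 202, 158, 96, 13, 4, 74, 145, 124, 58, 9, 17, 10, 4, 4, 22, 12, 4, 17, 4, 27, 81]
225 [168, 179, 167, 154, 131, 133, 69, 90, 131, 110, 40, 8, 8, 4, 4, 18, 5, 16, 20, 83, 92, 49, 92]
231 [171, 170, 165, 164, 164, 161, 151, 128, 110, 88, 98, 26, 36, 56, 30, 15, 10, 26, 72, 113, 148, 166, 161]
237 [171, 173, 159, 168, 159, 175, 147, 155, 169, 176, 167, 166, 161, 157, 156, 175, 177, 163, 168, 165, 155, 168, 165]
scene
```

```bash
python3 - <<'E'
from h import *
a=[bot.snapshot("scene")[225:325,355:435].astype(int) for _ in range(10)]
print([(abs(x-a[-1]).max(2)>40).sum() for x in a[:-1]])
r=bot.read_state();print(r['time'],np.abs(r['joint_velocities']).max())
print(bot.job_done())
E
```

```text
[np.int64(8), np.int64(9), np.int64(9), np.int64(9), np.int64(9), np.int64(8), np.int64(6), np.int64(6), np.int64(3)]
30.2 0.005102739862002837
the job is handed in; nothing more can be done
None
```

The lantern is hanging by the middle of its handle in the bracket's hook, and I handed the job in at about 30 s.

**How it went:**
- **Handle:** I raised it with the shut fingertips under the crown, and the top view then showed it upright. The lantern had not moved.
- **Carry:** I gripped the cane 25 mm to one side of its middle and lifted the lantern. It weighed about 5.1 N, and the pivot pin showed no tilt. I brought it in over the hook tip from the front.
- **Lowering:** The first contact touched the post-side wall of the U. It reached about 10.5 N on the hook, under the 12 N limit. I backed off, shifted to the centre, and eased down until the hook carried about 6–7 N, more than the lantern's weight.
- **Release:** With the fingers open, the wrist force read about 0.

**Last checks:**
- **Hanging straight:** The cane, base and pivot ends lie within about 2 px of a model hanging straight. The roof edge disagrees by about 2 px, so a fore-and-aft lean of up to roughly 3° can't be ruled out.
- **Stillness:** Only 3–9 pixels changed over the last half second, which suggests it was nearly still.
- **Other things on the table:** Ribbon, glue bottle, glue gun and bowl all matched their starting places with no shift. The bowl matched less cleanly (0.84–0.87), as did the glue bottle in the last picture (0.86, against 0.999 just before), probably because of the arm's shadow. The glue bottle could only be checked from the scene camera.
- **Hook height:** By touch the seated cane is 225–226 mm above the table, about 3 mm higher than the cameras suggested, and still within the stated range.

I had used all 12 picture views before lowering, so everything after that was checked by numbers only.

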